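Hand-stamp a tray of mounted specimens

TASK

Carry the tray of mounted specimens, level, onto the middle of the steel marking block, lying along it and not turned end for end, and let go. Then take the hand stamp and mark every specimen in the tray, working from the robot's end of the tray to the far end: press the die squarely and centrally on top of it until its spring is most of the way in, hold it there for a second, and lift straight off without sliding. Finally stand the stamp upright on its round rest and carry the tray, level and with every specimen still in its own pocket, onto the middle of the rubber mat, lying along it the same way round; leave the loupe, dropper bottle and screwdriver where they are.

Things in the scene. Friction and masses are not known exactly. Their poses are not given: they have to be found in the camera images.
- tray: aluminium tray 222 mm long (its x axis), 46 mm wide (y), walls 17 mm high, floor 4 mm thick. Origin: centre of its underside. Its x axis points away from the robot (within about 0.3 rad). Four open pockets 40 x 40 mm in a row at x = -88, -45, +45, +88 mm. In the middle stands a black grip post: a blade 24 mm along x, 14 mm thick along y (grip it across these 14 mm), from 18 to 64 mm above the underside, under a head 32 x 26 mm that ends at 72 mm. 0.5 kg.
- tray_near_end (a point): middle of the tray's end edge nearest the robot, at its underside (tray x = -111 mm)
- mount_1: round resin-mounted specimen, 32 mm in diameter (the one at the far end 33 mm), 22 mm high, loose, standing in the tray's nearest pocket counted from the robot (tray x = -88 mm). Origin: centre of its underside. 30 g. May be absent (pocket empty).
- mount_2: round resin-mounted specimen, 32 mm in diameter (the one at the far end 33 mm), 24 mm high, loose, standing in the tray's second pocket counted from the robot (tray x = -45 mm). Origin: centre of its underside. 30 g. May be absent (pocket empty).
- mount_3: round resin-mounted specimen, 32 mm in diameter (the one at the far end 33 mm), 20 mm high, loose, standing in the tray's third pocket counted from the robot (tray x = 45 mm). Origin: centre of its underside. 30 g. May be absent (pocket empty).
- mount_4: round resin-mounted specimen, 32 mm in diameter (the one at the far end 33 mm), 26 mm high, loose, standing in the tray's farthest pocket counted from the robot (tray x = 88 mm). Origin: centre of its underside. 30 g. May be absent (pocket empty).
- stamp: hand stamp standing upright on its die, 92 mm high in all. Origin: centre of the die's face (the lowest point, spring out); z up along the handle. Steel body 36 mm in diameter from 8 to 30 mm, tapering up to 37 mm, then a square black neck 18 x 18 mm (its flats square to the stamp's x and y axes) from 37 to 76 mm (grip it here, across the flats), then a knob 34 mm in diameter up to 92 mm. 0.26 kg.
- stamp_face (a point): centre of the flat face of the stamp's die, which is brass, 32 mm in diameter
- stamp_die (a joint): travel of the stamp's sprung die into its body, m: 0 out, 0.008 fully in. The spring needs about 3.5 N to start and 11.5 N to be fully in.
- stamp_rest: fixed round rest for the stamp, 72 mm in diameter, 6 mm high, flat on top. Origin: centre of its underside.
- marking_block: fixed flat steel block 236 mm long (x), 130 mm wide (y), 6 mm high, on which the tray must lie lengthwise, centred. A white power tower stands on the worktop behind it (from about x = 0.67 m); if the tray is knocked towards it, the gripper may lack room over the far pocket until the tray is brought back. Origin: centre of its underside.
- block_near_end (a point): point on the block's top where the middle of the tray's near end comes to lie (block x = -111 mm)
- rubber_mat: fixed flat black rubber mat 240 mm long (x), 100 mm wide (y), 9 mm thick, on which the tray must finally lie lengthwise, centred. Origin: centre of its underside.
- mat_near_end (a point): point on the mat's top where the middle of the tray's near end comes to lie (mat x = -111 mm)
- loupe: black loupe 40 mm in diameter, 42 mm high, a bystander
- dropper_bottle: brown glass dropper bottle 33 mm in diameter, 102 mm high, a bystander
- screwdriver: small red screwdriver 146 mm long, lying, a bystander
Things that resemble listed ones, but are neither listed nor needed, are in the scene too. What is shaped like the mount_4 but blue is not meant.

How it is judged:
By the outcome, as a careful person would: the job done as asked, in the order asked, and still so for the second after the job is handed in, with the robot touching nothing.
Of mount_1, mount_2, mount_3, mount_4 only 2 to 4 are there at a start; the rules pass over those that are not, and their reading is None.
At some moment in a run one of tray may be knocked a few centimetres aside while the robot is not near it.
Once in a run the grip may slacken for a moment while it holds something.
It also fails if it takes over 210 s, if anything falls off the work surface, if the arm or the gripper's body presses on something with over 40 N, if the wrist force passes 120 N, or if a joint passes its speed limit or range.

ROBOT

A 7-joint arm with a two-finger parallel gripper is mounted at the origin on a cart in front of the work surface, level with it; the furniture and walls round the work are solid. World frame = base frame: x ahead of the robot, y to its left, z up, the work surface at z = 0. Lengths are in m, angles in rad, forces in N, time in s.
With the tool pointing down it reaches from about 0.4 to 0.85 m from the base axis. Payload 4.5 kg.
Tool frame: the origin (TCP) lies on the mounting face of the last link; the fingertips stand bot.tcp_to_tips ahead of it and the grasp point (between the pads) lies 147 mm ahead of it (bot.tcp_to_tips is the distance from the TCP to the fingertips, in m); z points along the fingers, y is the line along which they close (so a half turn about z gives the same grasp; the last joint's range is limited). The gripper opens to 88 mm and grips with 3 to 60 N. Pads are 18 mm wide; open, the fingers measure 123 mm over their backs; the gripper's body (75 mm by 187 mm) begins 45 mm behind the grasp point.
Start: joints at [1.253, 0.689, -0.195, 1.565, 0.157, 0.902, -0.215], TCP at [0.215, -0.587, 0.405] pointing down, gripper open.
Joint ranges: [-3.01, 3.01], [-0.46, 2.08], [-1.47, 1.51], [0.13, 2.56], [-1, 4.14], [0.04, 2.09], [-2.66, 2.66]. Speed limits (rad/s): [2.57, 2.57, 3.14, 3.14, 3.14, 3.14, 3.14].

INTERFACE

Orientations are given as [roll, pitch, yaw] about the fixed x, y, z axes, in that order (R = Rz(yaw) Ry(pitch) Rx(roll)).
In Python, from plant import bot gives the robot as it stands. The module is installed in compiled form; this text tells all that it offers.
- The arm moves only by the tool send_rows, never from a script. Its argument "deltas" is one flat list of numbers, 4 for each row, row after row: the shift along the tool's x, y, z in m, then the turn about the tool's z in rad. In form: [x, y, z, roll, x, y, z, roll, ...]. A call has 1 to 20 rows; each row is the pose to reach, as a shift and turn from the pose commanded when the call began, along the tool's axes at that moment; what a row does not reach only later rows make up. A row lasts 1/12 s, in which the tool goes at most 41.7 mm and 7.16 degrees, less where a joint would pass 70% of its speed; a pose out of reach is approached as far as the arm can. A call with a gripper value outside its range is refused whole. "fingers" is the opening in per cent of the stroke, from 0 (shut) to 100 (fully open), set as the call begins (left out, the last holds). The fingers move at their own pace and stop on an object; "force" is the grip in N (left out, the last holds). Time passes only in rows, so rows that repeat a pose let the fingers close. It gives the time, the measured TCP pose, the force, the opening and the grip force at its end, in the units of the state.
- bot.read_state(): the state, without advancing time (a new reading comes with each control period).
- bot.camera(name): name is "scene" or "top"; returns a dict with "frame" (420x560x3 uint8, blue, green, red), "fx", "fy", "cx", "cy" (pixels), "world_to_cam" (4x4, takes a point from world to camera coordinates). Camera axes: x right, y down, z forward; pixel columns grow to the right and rows downward; lengths in m; the calibration is good to about 2 mm. A picture is of the moment at which its call begins. There is no depth.
- bot.sign_off(): hands the job in; it is judged then, once.
The state is a dict: "t": time; "joint_pos": joint angles; "qvel": joint speeds; "joint_efforts": joint torques, N m; "tcp_pos": TCP position; "tool_rot": TCP orientation; "force": force on the tool from outside, world axes, zero at the start; "moment": the same for the moment, N m; "gripper_width": opening from 0.0 (shut) to 1.0 (fully open); "finger_force": force on a finger pad.
Only numpy, scipy, OpenCV 4.12 (cv2) and the standard library are available. Lean on these libraries where they do the work, as an engineer would, in place of code of your own. Each camera call takes 0.05 s, during which the arm holds its last target. There are 200 camera calls.

## Working session

There is one attempt and no reset: what is moved stays moved. The work goes in short steps, Python scripts to look and compute and a tool call to move; the robot and the scene stay as the last step left them, time stands still between calls to the robot, and variables do not carry over. Pictures are saved under pics/ and viewed, at most 14 in all, crops included, and the job is handed in when it is done.

Besides the shell and the picture viewer there is one more tool, called after "Call:" as name(argument=value, ...) on one line, values as JSON. send_rows: Moves the arm, as the interface text tells. Its arguments: {"type":"object","properties":{"deltas":{"type":"array"},"fingers":{"type":"number"},"force":{"type":"number"}},"required":["deltas"]}

```bash
mkdir -p pics; ls
cat > h.py <<'E'
import numpy as np, cv2
from plant import bot
def shot(name, f=None):
    c=bot.camera(name)
    if f: cv2.imwrite('pics/'+f,c['frame'])
    return c
def ray(c,u,v):
    T=np.array(c['world_to_cam']);R=T[:3,:3];t=T[:3,3]
    o=-R.T@t; d=R.T@np.array([(u-c['cx'])/c['fx'],(v-c['cy'])/c['fy'],1.])
    return o,d/np.linalg.norm(d)
def onz(c,u,v,z):
    o,d=ray(c,u,v); return o+d*(z-o[2])/d[2]
def proj(c,p):
    T=np.array(c['world_to_cam']);q=T[:3,:3]@np.array(p)+T[:3,3]
    return c['fx']*q[0]/q[2]+c['cx'], c['fy']*q[1]/q[2]+c['cy']
def tri(c1,p1,c2,p2):
    o1,d1=ray(c1,*p1);o2,d2=ray(c2,*p2)
    s=np.linalg.lstsq(np.array([d1,-d2]).T,o2-o1,rcond=None)[0]
    a=o1+d1*s[0];b=o2+d2*s[1]; return (a+b)/2,np.linalg.norm(a-b)
E
python3 - <<'E'
from h import *
for n in('scene','top'):
    c=shot(n,n+'0.png'); o,d=ray(c,280,210); print(n,c['fx'],o.round(3),d.round(3))
s=bot.read_state(); print({k:np.round(v,3) for k,v in s.items()}, bot.tcp_to_tips)
E
```

```text
pics
scene 462.27493061002315 [-0.104  0.137  1.073] [ 0.533 -0.113 -0.838]
top 382.4965015378038 [ 0.446 -0.016  0.906] [ 0.068  0.022 -0.997]
{'t': np.float64(0.1), 'joint_pos': array([ 1.253,  0.69 , -0.195,  1.566,  0.157,  0.902, -0.215]), 'qvel': array([-0.001, -0.001,  0.001, -0.002,  0.   ,  0.001, -0.001]), 'joint_efforts': array([-4.0000e-03, -5.2850e+01, -1.2710e+00, -1.5384e+01, -5.2000e-02,
        2.0000e-03,  0.0000e+00]), 'tcp_pos': array([ 0.215, -0.586,  0.404]), 'tool_rot': array([-3.14 ,  0.   ,  0.352]), 'force': array([0.205, 0.102, 0.864]), 'moment': array([ 0.05 , -0.033, -0.041]), 'finger_force': np.float64(0.0), 'gripper_width': np.float64(0.998)} 0.166
```

View pics/scene0.png

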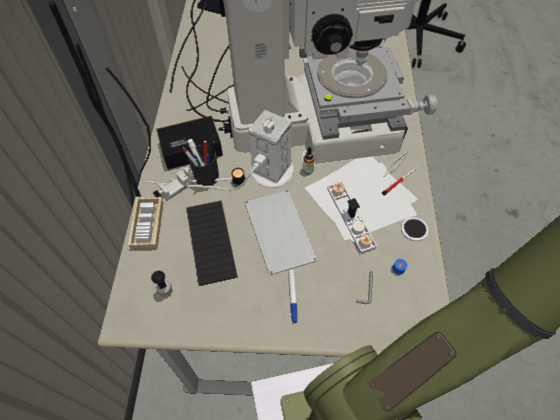

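View pics/top0.png

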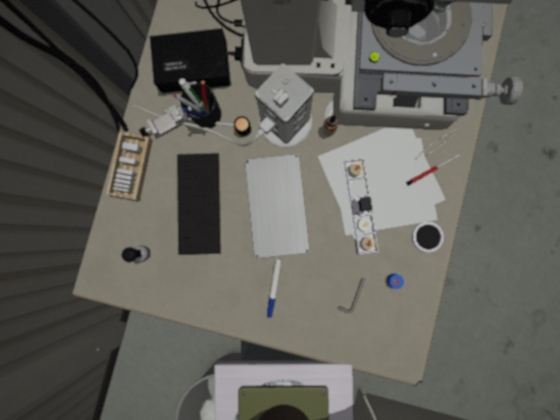

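The two views show the tray at scene (350,215)/top (362,207), the stamp at scene (162,283)/top (135,254), the mat at scene (212,243)/top (199,203) and the block at scene (280,232)/top (277,205). The blue decoy is at scene (400,267). For the rest, the candidates are the disc at scene (415,229) and the tower's base at (272,170).

Run:
```python
from h import *
a=cv2.imread('pics/scene0.png');b=cv2.imread('pics/top0.png')
f=lambda im,x,y,w,h:cv2.resize(im[y:y+h,x:x+w],(400,300),interpolation=cv2.INTER_CUBIC)
o=np.vstack([np.hstack([f(a,310,165,120,90),f(b,310,150,140,105)]),np.hstack([f(a,130,250,80,60),f(b,100,225,80,60)])])
cv2.imwrite('pics/c1.png',o)
```

```text
(no output)
```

View pics/c1.png

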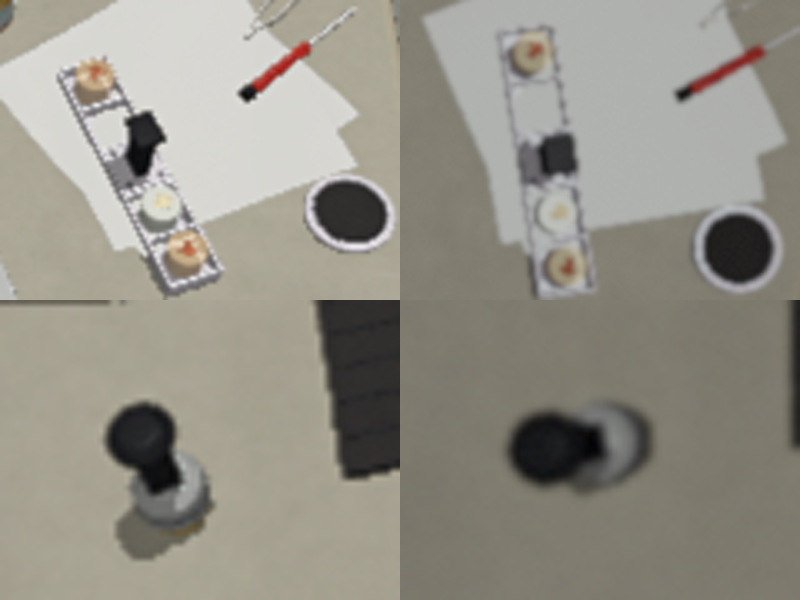

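Crop: in the tray, mounts stand in pockets 1, 2 and 4, and pocket 3 is empty. The dark disc with a white rim at scene (415,229)/top (428,237) is the rest, and the stamp stands on its die. Things that could be mistaken: the blue decoy at scene (400,267), the orange-topped jar at (238,175), and the tower base for the rest at (272,170).

```bash
cat > m.py <<'E'
from h import *
def blob(c,roi,cond,k=3):
    x,y,w,h=roi; im=c['frame'][y:y+h,x:x+w]; hsv=cv2.cvtColor(im,cv2.COLOR_BGR2HSV)
    m=cond(hsv.astype(int)).astype(np.uint8)*255
    m=cv2.morphologyEx(m,cv2.MORPH_OPEN,np.ones((k,k)))
    cs,_=cv2.findContours(m,0,2); q=max(cs,key=cv2.contourArea)
    return (q.reshape(-1,2)+[x,y]).astype(np.float32)
def rect(c,roi,cond,z,k=3):
    q=blob(c,roi,cond,k); P=np.array([onz(c,u,v,z)[:2] for u,v in cv2.convexHull(q).reshape(-1,2)],np.float32)
    r=cv2.minAreaRect(P*1000); (cx,cy),(w,h),a=r
    if w<h: w,h=h,w; a+=90
    a=(a+90)%180-90
    return np.round([cx,cy,w,h,a],1)
dark=lambda s:s[...,2]<75
def block(s): return (s[...,1]<16)&(s[...,2]>120)
E
python3 - <<'E'
from m import *
S=shot('scene');T=shot('top')
for y,x in((232,280),(290,300),(230,190),(195,350)): print(cv2.cvtColor(S['frame'],40)[y,x],end=' ')
for y,x in((205,277),(270,300),(205,235),(180,340),(225,380)): print(cv2.cvtColor(T['frame'],40)[y,x],end=' ')
print()
print('mat',rect(S,(180,195,65,95),dark,.009),rect(T,(170,145,58,115),dark,.009))
for n,c,r in(('S',S,(235,185,90,95)),('T',T,(238,145,75,120))):
  try: print('block',rect(c,r,block,.006))
  except Exception as e: print(e)
rs=[]
for c,r,rp in((S,(395,210,40,40),(343,196,20,22)),(T,(408,218,40,40),(357,193,18,22))):
    e=cv2.fitEllipse(blob(c,r,dark)); print('rest',e,onz(c,*e[0],.006))
    q=blob(c,rp,lambda s:s[...,2]<60,1); R=cv2.minAreaRect(q); print('post',R,onz(c,*R[0],.06))
for c,r in((S,(150,268,28,20)),(T,(118,240,28,28))):
    q=blob(c,r,lambda s:s[...,2]<60,5);R=cv2.minEnclosingCircle(q); print('knob',R, onz(c,*R[0],.088)); rs.append((c,R[0]))
print(tri(*rs[0],*rs[1]))
E
```

```text
[ 38   5 187] [ 24  32 166] [19 30 67] [ 25   7 214] [ 60   2 164] [ 24  30 129] [ 23  32 129] [ 50   4 178] [ 60   4 178] 
mat [520.  194.3 239.9  97.1   0.9] [525.4 196.8 237.8  98.4   1.3]
block [514.5   9.6 236.6 129.9   5.5]
block [518.4  12.2 236.9 131.4   5.6]
rest ((414.7206115722656, 228.0789794921875), (16.08770179748535, 20.68454360961914), 111.50787353515625) [ 0.43780008 -0.34462462  0.006     ]
post ((353.0, 208.0), (18.0, 10.0), 90.0) [ 0.50374998 -0.18656266  0.06      ]
rest ((427.8746337890625, 236.52828979492188), (22.170021057128906, 22.884061813354492), 125.62110137939453) [ 0.44157886 -0.34157591  0.006     ]
post ((364.1199645996094, 203.83998107910156), (11.596551895141602, 11.030865669250488), 81.8698959350586) [ 0.51541631 -0.18380527  0.06      ]
knob ((159.0, 279.5), 8.500100135803223) [0.39773098 0.32146241 0.088     ]
knob ((131.0, 254.0), 8.944372177124023) [0.41082061 0.32115968 0.088     ]
(array([0.40921236, 0.32729457, 0.06773786]), np.float64(0.004386342163217493))
```

Run:
```python
from m import *
S=shot('scene');T=shot('top')
# mounts: saturated warm pixels vs paper
R=[]
for nm,rs,rt,z in(('m1',(355,233,22,18),(358,235,18,18),.026),('m4',(328,179,20,20),(345,160,20,20),.030)):
    P=[]
    for c,r in((S,rs),(T,rt)):
        q=blob(c,r,lambda s:(s[...,1]>45),3); (u,v),rad=cv2.minEnclosingCircle(q); P.append((c,(u,v))); print(nm,(u,v),rad,onz(c,u,v,z).round(4))
    p,e=tri(*P[0],*P[1]); print(p.round(4),e.round(4)); R.append(p)
# post head by pairs: triangulate
f=lambda im,x,y,w,h:cv2.resize(im[y:y+h,x:x+w],(400,600),interpolation=cv2.INTER_NEAREST)
o=np.hstack([f(S['frame'],318,170,64,96),f(T['frame'],330,155,64,96)])
cv2.imwrite('pics/c2.png',o)
```

```text
m1 (365.0806579589844, 240.33871459960938) 6.978771686553955 [ 0.4215 -0.1975  0.026 ]
m1 (366.61322021484375, 243.08489990234375) 5.717180252075195 [ 0.428  -0.1941  0.026 ]
[ 0.4273 -0.1986  0.015 ] 0.0047
m4 (337.5, 189.0) 6.946321964263916 [ 0.5915 -0.1735  0.03  ]
m4 (355.8432922363281, 169.23133850097656) 6.953271865844727 [ 0.5983 -0.1726  0.03  ]
[ 0.6003 -0.1761  0.0171] 0.0025
```

View pics/c2.png

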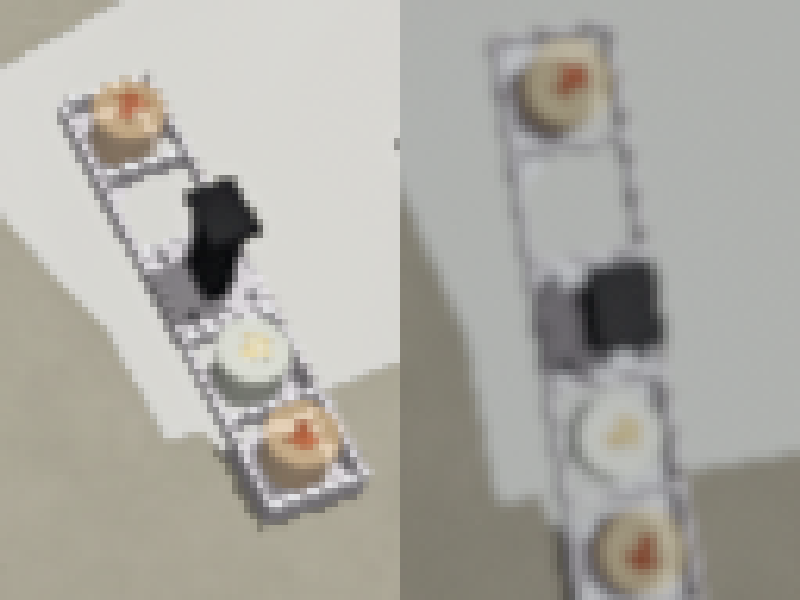

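The crop shows the tray rim corners clearly: scene (328,187), (342,183), (360,251), (376,246), and far end in top (345,161), (363,160). The post head is near top (369,204).

Run:
```python
from m import *
S=shot('scene');T=shot('top')
C=[onz(S,u,v,.017) for u,v in((327.9,187.3),(342,182.8),(360.4,251.1),(375.9,245.7))]
print(np.round(C,4)); C=np.array(C)
print('ctr',C.mean(0),'far',C[:2].mean(0),'near',C[2:].mean(0))
d=C[:2].mean(0)-C[2:].mean(0); print('len',np.linalg.norm(d),'yaw',np.arctan2(d[1],d[0]))
print('top far',[onz(T,u,v,.017).round(4) for u,v in((344.7,161.4),(363.3,159.8))])
# predicted head centre pixel
for c,r in((S,(343,194,20,26)),(T,(357,193,18,22))):
    q=blob(c,r,lambda s:s[...,2]<60,1); print(cv2.boundingRect(q))
    for z in(.072,.064,.018): print(z,np.round(proj(c,[.513,-.186,z]),1))
s=bot.read_state();print(s['t'],s['tcp_pos'])
```

```text
[[ 0.6119 -0.1528  0.017 ]
 [ 0.618  -0.1959  0.017 ]
 [ 0.3986 -0.1787  0.017 ]
 [ 0.4047 -0.2226  0.017 ]]
ctr [ 0.50827503 -0.18750327  0.017     ] far [ 0.61492183 -0.17435846  0.017     ] near [ 0.40162823 -0.20064808  0.017     ]
len 0.214907664722318 yaw 0.12263702443868651
top far [array([ 0.6194, -0.1492,  0.017 ]), array([ 0.6227, -0.1929,  0.017 ])]
(348, 199, 11, 19)
0.072 [352.3 202.6]
0.064 [351.9 204.3]
0.018 [349.8 213.8]
(359, 198, 12, 13)
0.072 [366.2 204.5]
0.064 [365.5 204.8]
0.018 [361.5 206.4]
0.4 [ 0.21535934 -0.58668005  0.40462234]
```

```bash
cat > d.py <<'E'
import sys
from h import *
# usage: d.py x y z yaw -> delta in tool axes from current measured pose
s=bot.read_state(); g=list(map(float,sys.argv[1:5])); p=np.array(s['tcp_pos']); r=s['tool_rot']; y=r[2]
w=np.array(g[:3])-p; c,n=np.cos(y),np.sin(y)
print('t',round(float(s['t']),2),'pose',p.round(4),np.round(r,4),'f',np.round(s['force'],1),'w',s['gripper_width'],s['finger_force'])
print('delta',np.round([c*w[0]+n*w[1],n*w[0]-c*w[1],-w[2],-(g[3]-y)],4), 'tips',(np.array(p)[2]-bot.tcp_to_tips).round(4))
E
python3 d.py .511 -.186 .34 .125
```

```text
t 0.4 pose [ 0.2154 -0.5867  0.4046] [-3.1414  0.      0.3518] f [ 0.2 -0.1 -0.4] w 0.9981571997993499 0.0
delta [ 0.4156 -0.2743  0.0646  0.2268] tips 0.2386
```

Call:
send_rows(deltas=[0.02,-0.013,0.003,0.01,0.05,-0.033,0.008,0.03,0.416,-0.274,0.065,0.227,0.416,-0.274,0.065,0.227,0.416,-0.274,0.065,0.227,0.416,-0.274,0.065,0.227,0.416,-0.274,0.065,0.227,0.416,-0.274,0.065,0.227,0.416,-0.274,0.065,0.227,0.416,-0.274,0.065,0.227,0.416,-0.274,0.065,0.227,0.416,-0.274,0.065,0.227,0.416,-0.274,0.065,0.227,0.416,-0.274,0.065,0.227,0.416,-0.274,0.065,0.227,0.416,-0.274,0.065,0.227,0.416,-0.274,0.065,0.227,0.416,-0.274,0.065,0.227], fingers=100, force=50)

```text
t: 1.9
tcp_pos: [0.5106, -0.1878, 0.3399]
tool_rot: [3.141, 0.0, 0.122]
force: [-0.7, -0.1, 0.3]
gripper_width: 1.001
finger_force: 0.0
```

```bash
python3 d.py .511 -.186 .192 .125
python3 - <<'E'
from m import *
S=shot('scene');T=shot('top')
f=lambda im,x,y,w,h:cv2.resize(im[y:y+h,x:x+w],(400,500),interpolation=cv2.INTER_CUBIC)
cv2.imwrite('pics/c3.png',np.hstack([f(S['frame'],290,120,112,140),f(T['frame'],300,130,112,140)]))
for c in(S,T): print([np.round(proj(c,p),1) for p in([.511,-.186,.045],[.5106,-.1878,.174])])
E
```

```text
t 1.9 pose [ 0.5106 -0.1878  0.3399] [3.1407e+00 4.0000e-04 1.2180e-01] f [-0.7 -0.1  0.3] w 1.0012139237412272 0.0
delta [ 0.0006 -0.0017  0.1479 -0.0032] tips 0.1739
[array([351.3, 208.9]), array([358.5, 179.7])]
[array([363.8, 206.3]), array([377.9, 201.3])]
```

View pics/c3.png

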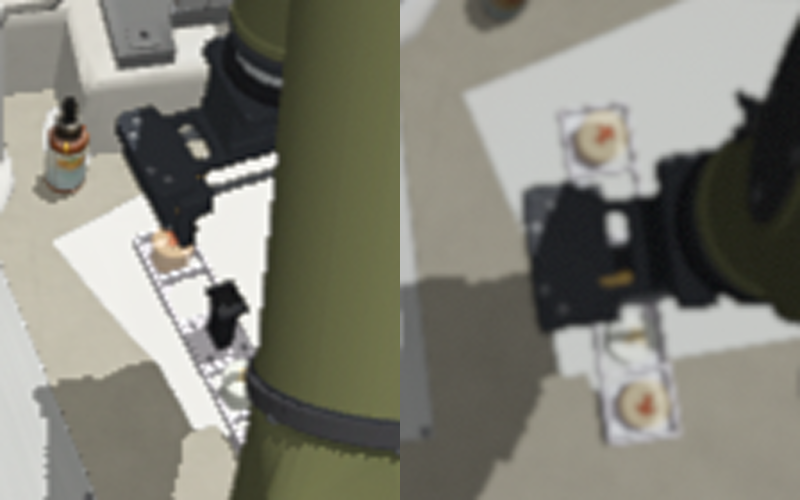

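The arm occludes much of both views, but the gripper is over the tray post, near scene (350,205). I'm descending.

Call:
send_rows(deltas=[0,-0.002,0.03,0,0,-0.002,0.06,0,0,-0.002,0.09,0,0,-0.002,0.11,0,0,-0.002,0.13,0,0,-0.002,0.14,0,0,-0.002,0.148,0,0,-0.002,0.148,0,0,-0.002,0.148,0])

```text
t: 2.75
tcp_pos: [0.5114, -0.1845, 0.1922]
tool_rot: [3.141, -0.001, 0.124]
force: [-0.3, -0.6, 0.3]
gripper_width: 0.999
finger_force: 0.0
```

Call:
send_rows(deltas=[0,0,0,0,0,0,0,0,0,0,0,0,0,0,0,0,0,0,0,0,0,0,0,0,0,0,0,0,0,0,0,0], fingers=0, force=20)

```text
t: 3.42
tcp_pos: [0.5112, -0.1842, 0.1918]
tool_rot: [3.142, -0.0, 0.125]
force: [-0.8, 0.6, -0.1]
gripper_width: 0.417
finger_force: 0.0
```

Call:
send_rows(deltas=[0,0,0,0,0,0,0,0,0,0,0,0,0,0,0,0,0,0,0,0,0,0,0,0,0,0,0,0])

```text
t: 4.0
tcp_pos: [0.5113, -0.1847, 0.1919]
tool_rot: [3.141, -0.0, 0.124]
force: [0.1, -4.1, 1.1]
gripper_width: 0.284
finger_force: 20.0
```

Call:
send_rows(deltas=[0,0,0,0,0,0,0,0,0,0,0,0,0,0,0,0], force=55)

```text
t: 4.33
tcp_pos: [0.5113, -0.1846, 0.1919]
tool_rot: [3.141, -0.0, 0.124]
force: [0.6, -4.1, 2.2]
gripper_width: 0.283
finger_force: 55.1
```

Opening is 25 mm, which is more than the 14 mm blade. I suspect the pads caught the head, so I'm looking.

Run:
```python
from m import *
S=shot('scene');T=shot('top')
f=lambda im,x,y,w,h:cv2.resize(im[y:y+h,x:x+w],(400,500),interpolation=cv2.INTER_CUBIC)
cv2.imwrite('pics/c4.png',np.hstack([f(S['frame'],305,160,80,100),f(T['frame'],310,150,80,100)]))
```

```text
(no output)
```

View pics/c4.png

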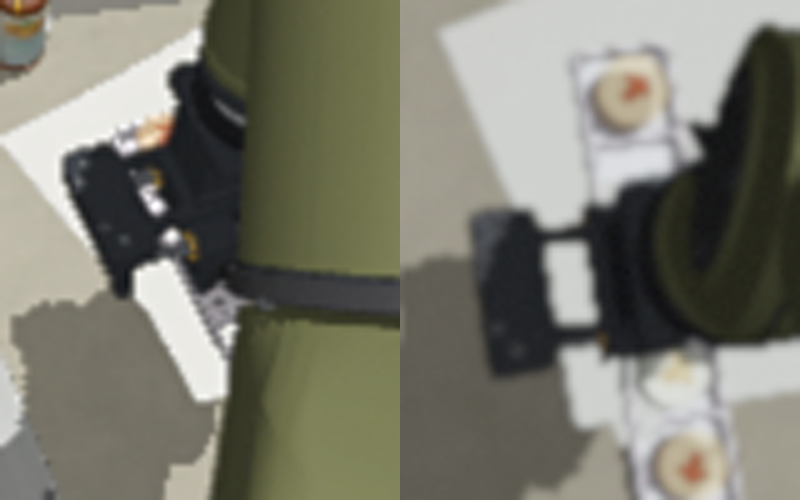

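The hand hides the post. I'll reopen, go 5 mm lower and close again.

Call:
send_rows(deltas=[0,0,0,0,0,0,0,0,0,0,0,0,0,0,0.002,0,0,0,0.004,0,0,0,0.005,0,0,0,0.005,0], fingers=50, force=20)

```text
t: 5.02
tcp_pos: [0.5111, -0.1839, 0.1863]
tool_rot: [-3.141, 0.001, 0.125]
force: [-0.7, 0.6, -0.4]
gripper_width: 0.499
finger_force: 0.0
```

Call:
send_rows(deltas=[0,0,0,0,0,0,0,0,0,0,0,0,0,0,0,0,0,0,0,0,0,0,0,0,0,0,0,0,0,0,0,0], fingers=0)

```text
t: 5.68
tcp_pos: [0.5109, -0.1837, 0.1862]
tool_rot: [-3.141, 0.001, 0.125]
force: [0.0, -0.0, -5.9]
gripper_width: 0.157
finger_force: 23.4
```

Now 13.8 mm, so the blade is gripped. Firm up the grip and lift.

Call:
send_rows(deltas=[0,0,0,0,0,0,0,0,0,0,0,0,0,0,-0.002,0,0,0,-0.006,0,0,0,-0.012,0,0,0,-0.02,0,0,0,-0.028,0,0,0,-0.035,0,0,0,-0.04,0,0,0,-0.043,0,0,0,-0.044,0,0,0,-0.044,0], force=55)

```text
t: 6.77
tcp_pos: [0.5112, -0.1842, 0.231]
tool_rot: [3.141, -0.0, 0.125]
force: [0.9, 0.0, -6.9]
gripper_width: 0.151
finger_force: 55.9
```

```bash
python3 d.py .5175 .0125 .230 .097
```

```text
t 6.77 pose [ 0.5112 -0.1842  0.231 ] [ 3.1414e+00 -3.0000e-04  1.2490e-01] f [ 0.9  0.  -6.9] w 0.1514155386771321 55.945120453834534
delta [ 0.0307 -0.1944  0.001   0.0279] tips 0.065
```

Call:
send_rows(deltas=[0.0005,-0.003,0,0,0.002,-0.01,0,0.002,0.003,-0.021,0,0.003,0.006,-0.035,0,0.005,0.008,-0.052,0,0.008,0.011,-0.07,0,0.01,0.014,-0.089,0,0.013,0.017,-0.108,0,0.016,0.02,-0.127,0,0.018,0.023,-0.145,0,0.021,0.026,-0.162,0,0.024,0.028,-0.176,0,0.026,0.03,-0.187,0,0.027,0.031,-0.192,0,0.028,0.031,-0.1945,0,0.028,0.031,-0.1945,0,0.028,0.031,-0.1945,0,0.028])

```text
t: 8.18
tcp_pos: [0.5177, 0.0118, 0.2307]
tool_rot: [3.141, 0.0, 0.096]
force: [0.6, -0.4, -6.1]
gripper_width: 0.156
finger_force: 55.9
```

```bash
python3 d.py .5175 .0125 .193 .097;  python3 - <<'E'
from m import *
S=shot('scene');T=shot('top')
f=lambda im,x,y,w,h:cv2.resize(im[y:y+h,x:x+w],(400,500),interpolation=cv2.INTER_CUBIC)
cv2.imwrite('pics/c5.png',np.hstack([f(S['frame'],230,160,104,130),f(T['frame'],228,140,104,130)]))
E
```

```text
t 8.18 pose [0.5177 0.0118 0.2307] [3.1406e+00 3.0000e-04 9.5700e-02] f [ 0.6 -0.4 -6.1] w 0.15597083612053142 55.94174117781222
delta [-0.0001 -0.0007  0.0377 -0.0013] tips 0.0647
```

View pics/c5.png

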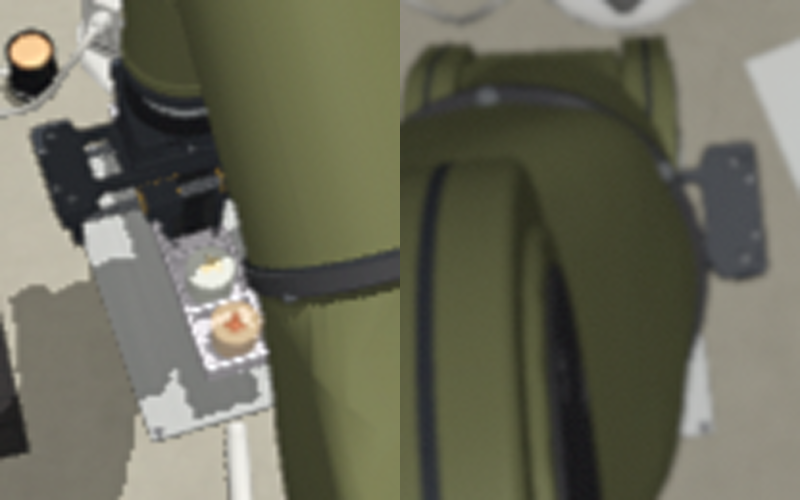

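The tray is above the block at scene crop (230,300). Lowering it.

Call:
send_rows(deltas=[0,-0.0007,0.003,0,0,-0.0007,0.009,0,0,-0.0007,0.016,0,0,-0.0007,0.022,0,0,-0.0007,0.028,0,0,-0.0007,0.032,0,0,-0.0007,0.034,0,0,-0.0007,0.036,0,0,-0.0007,0.037,0,0,-0.0007,0.038,0,0,-0.0007,0.038,0])

```text
t: 9.2
tcp_pos: [0.5178, 0.0134, 0.1927]
tool_rot: [3.141, -0.0, 0.097]
force: [0.2, 0.6, -6.7]
gripper_width: 0.16
finger_force: 55.9
```

Call:
send_rows(deltas=[0,0,0.0005,0,0,0,0.001,0,0,0,0.001,0])

```text
t: 9.45
tcp_pos: [0.5178, 0.0134, 0.1918]
tool_rot: [3.142, -0.0, 0.097]
force: [-0.2, -0.3, -5.6]
gripper_width: 0.155
finger_force: 55.9
```

Call:
send_rows(deltas=[0,0,0.0005,0,0,0,0.001,0,0,0,0.001,0])

```text
t: 9.7
tcp_pos: [0.5177, 0.0134, 0.1912]
tool_rot: [3.142, -0.0, 0.097]
force: [-1.5, -0.0, 1.8]
gripper_width: 0.157
finger_force: 5.7
```

The tray is touching the block, and the momentary slackening happened just now, harmlessly. Release and rise.

Call:
send_rows(deltas=[0,0,0,0,0,0,0,0,0,0,0,0,0,0,0,0,0,0,0,0,0,0,0,0], fingers=75)

```text
t: 10.2
tcp_pos: [0.5178, 0.0133, 0.1907]
tool_rot: [3.141, -0.0, 0.097]
force: [0.7, 0.6, -0.5]
gripper_width: 0.587
finger_force: 0.0
```

Call:
send_rows(deltas=[0,0,-0.01,0,0,0,-0.03,0,0,0,-0.06,0,0,0,-0.09,0,0,0,-0.12,0,0,0,-0.14,0,0,0,-0.15,0,0,0,-0.15,0])

```text
t: 10.87
tcp_pos: [0.5182, 0.0133, 0.3431]
tool_rot: [3.141, -0.005, 0.097]
force: [-0.0, 0.2, 0.7]
gripper_width: 0.75
finger_force: 0.0
```

```bash
python3 d.py .405 .324 .34 0
```

```text
t 10.87 pose [0.5182 0.0133 0.3431] [ 3.1415 -0.0047  0.0966] f [-0.   0.2  0.7] w 0.7502466503599604 0.0
delta [-0.0827 -0.3202  0.0031  0.0966] tips 0.1771
```

Call:
send_rows(deltas=[-0.02,0.03,-0.01,0,-0.04,0.06,-0.02,0,-0.26,0.44,-0.06,0,-0.26,0.44,-0.06,0,-0.26,0.44,-0.06,0,-0.26,0.44,-0.06,0,-0.26,0.44,-0.06,0,-0.26,0.44,-0.06,0,-0.26,0.44,-0.06,0,-0.26,0.44,-0.06,0,-0.26,0.44,-0.06,0,-0.26,0.44,-0.06,0,-0.26,0.44,-0.06,0,-0.26,0.44,-0.06,0,-0.26,0.44,-0.06,0,-0.26,0.44,-0.06,0,-0.26,0.44,-0.06,0])

```text
t: 12.28
tcp_pos: [0.3025, -0.448, 0.3999]
tool_rot: [-3.139, 0.0, 0.1]
force: [0.3, -0.1, -1.2]
gripper_width: 0.746
finger_force: 0.0
```

Run:
```python
from m import *
S=shot('scene','s6.png');T=shot('top','t6.png')
f=lambda im,x,y,w,h,W,H:cv2.resize(im[y:y+h,x:x+w],(W,H),interpolation=cv2.INTER_CUBIC)
a=np.hstack([f(S['frame'],238,180,80,100,300,375),f(T['frame'],238,150,80,115,261,375),f(S['frame'],150,265,28,46,228,375)])
cv2.imwrite('pics/c6.png',a); print(a.shape)
```

```text
(375, 789, 3)
```

View pics/c6.png

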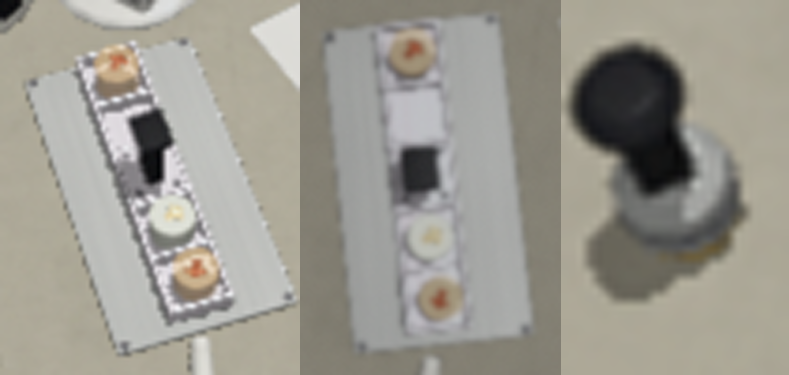

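The tray lies on the block, looking centred and along it. The right crop shows the stamp's knob at scene (158,277) and its body at (164,288), with one neck face towards the camera.

Run:
```python
from m import *
S=shot('scene');T=shot('top')
px=lambda p,o,s,x0=0:((p[0]-x0)/s+o[0],(p[1])/s+o[1])
def quad(c,ps,z,o,s,x0):
    C=np.array([onz(c,*px(p,o,s,x0),z) for p in ps]);d=C[:2].mean(0)-C[2:].mean(0)
    return (C.mean(0)*1000).round(1)[:2],np.round([np.linalg.norm(d)*1000,np.arctan2(d[1],d[0])],3)
a=((238,150),3.2625,300)
print('T tray',quad(T,[(376,32),(440,25),(405,337),(464,325)],.023,*a),'block',quad(T,[(328,30),(498,14),(530,336),(357,352)],.006,*a))
a=((238,180),3.75,0)
print('S tray',quad(S,[(78,60),(140,42),(165,312),(232,295)],.023,*a),'block',quad(S,[(27,80),(190,38),(297,300),(118,352)],.006,*a))
print('mask block',rect(S,(235,185,90,95),block,.006))
k=px((628,97),(150,265),8.15,561);b=px((675,187),(150,265),8.15,561)
print('knob',onz(S,*k,.084),'body',onz(S,*b,.019))
e=[onz(S,*px(p,(150,265),8.15,561),.037) for p in((645,192),(692,178))];d=e[1]-e[0];print('neck edge',e,np.arctan2(d[1],d[0]),np.linalg.norm(d))
q=blob(T,(118,240,28,28),lambda s:s[...,2]<55,3); print(cv2.boundingRect(q))
q=blob(T,(118,240,36,28),lambda s:(s[...,1]<22)&(s[...,2]>95),1); print('Tbody',cv2.boundingRect(q))
for z in(.084,.019): print([onz(T,u,v,z).round(4) for u,v in((130,253.5),(139.5,253.5))])
```

```text
T tray (array([518.6,  14.8]), array([2.16448e+02, 7.90000e-02])) block (array([517.7,  10.3]), array([2.34886e+02, 8.60000e-02]))
S tray (array([516.5,  10.6]), array([2.17779e+02, 7.50000e-02])) block (array([514.1,   8.1]), array([2.3243e+02, 8.8000e-02]))
mask block [518.4   9.8 244.3 130.    5.4]
knob [0.40684975 0.32346339 0.084     ] body [0.40734082 0.32414123 0.019     ]
neck edge [array([0.39898368, 0.32982003, 0.037     ]), array([0.40038344, 0.31574798, 0.037     ])] -1.4716518286986293 0.0141414996505933
(122, 248, 19, 13)
Tbody (135, 245, 12, 16)
[array([0.4117, 0.325 , 0.084 ]), array([0.4115, 0.3045, 0.084 ])]
[array([0.4091, 0.3519, 0.019 ]), array([0.4089, 0.3299, 0.019 ])]
```

```bash
python3 d.py .410 .327 .34 .1
```

```text
t 12.48 pose [ 0.3022 -0.4488  0.4006] [-3.1411e+00 -1.0000e-04  9.8900e-02] f [0.3 0.9 0.1] w 0.7475221044255238 0.0
delta [ 0.1838 -0.7614  0.0606 -0.0011] tips 0.2346
```

Call:
send_rows(deltas=[0.02,-0.03,0.005,0,0.04,-0.06,0.01,0,0.24,-0.425,0.06,0,0.24,-0.425,0.06,0,0.24,-0.425,0.06,0,0.24,-0.425,0.06,0,0.24,-0.425,0.06,0,0.24,-0.425,0.06,0,0.24,-0.425,0.06,0,0.24,-0.425,0.06,0,0.24,-0.425,0.06,0,0.24,-0.425,0.06,0], fingers=100, force=12)

```text
t: 13.48
tcp_pos: [0.4987, -0.0031, 0.341]
tool_rot: [3.142, -0.0, 0.098]
force: [-0.1, -0.2, -0.4]
gripper_width: 0.999
finger_force: 0.0
```

Call:
send_rows(deltas=[-0.057,-0.336,0,0,-0.057,-0.336,0,0,-0.057,-0.336,0,0,-0.057,-0.336,0,0,-0.057,-0.336,0,0,-0.057,-0.336,0,0,-0.057,-0.336,0,0,-0.057,-0.336,0,0,-0.057,-0.336,0,0,-0.057,-0.336,0,0,-0.057,-0.336,0,0,-0.057,-0.336,0,0])

```text
t: 14.48
tcp_pos: [0.4096, 0.3212, 0.3411]
tool_rot: [3.14, -0.0, 0.094]
force: [0.1, -0.5, -0.0]
gripper_width: 1.004
finger_force: 0.0
```

```bash
python3 d.py .410 .327 .201 .1
python3 - <<'E'
from m import *
S=shot('scene')
cv2.imwrite('pics/c7.png',cv2.resize(S['frame'][200:320,90:250],(800,600),interpolation=cv2.INTER_CUBIC))
E
```

```text
t 14.48 pose [0.4096 0.3212 0.3411] [ 3.1399e+00 -1.0000e-04  9.4200e-02] f [ 0.1 -0.5 -0. ] w 1.0042484782304981 0.0
delta [ 0.0009 -0.0057  0.1401 -0.0058] tips 0.1751
```

View pics/c7.png

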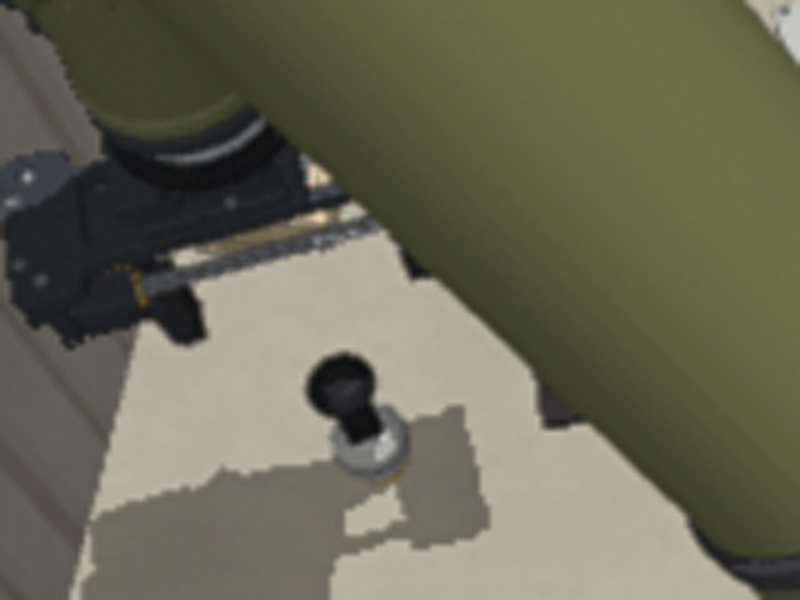

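Call:
send_rows(deltas=[0,0,0.01,0,0,0,0.02,0,0,0,0.02,0])

```text
t: 14.78
tcp_pos: [0.4088, 0.3218, 0.3189]
tool_rot: [3.139, 0.003, 0.095]
force: [-0.1, -0.2, 0.2]
gripper_width: 0.999
finger_force: 0.0
```

```bash
python3 d.py .410 .327 .201 .1
```

```text
t 14.78 pose [0.4088 0.3218 0.3189] [3.1392 0.0032 0.0951] f [-0.1 -0.2  0.2] w 0.9990316809376418 0.0
delta [ 0.0017 -0.0051  0.1179 -0.0049] tips 0.1529
```

Call:
send_rows(deltas=[0.001,-0.005,0.02,0,0.001,-0.005,0.05,0,0.001,-0.005,0.075,0,0.001,-0.005,0.095,0,0.001,-0.005,0.108,0,0.001,-0.005,0.115,0,0.001,-0.005,0.118,0,0.001,-0.005,0.118,0,0.001,-0.005,0.118,0])

```text
t: 15.53
tcp_pos: [0.4099, 0.3282, 0.2035]
tool_rot: [-3.141, -0.001, 0.097]
force: [0.3, 0.2, -0.5]
gripper_width: 1.001
finger_force: 0.0
```

Call:
send_rows(deltas=[0,0,0,0,0,0,0,0,0,0,0,0,0,0,0,0,0,0,0,0,0,0,0,0,0,0,0,0,0,0,0,0,0,0,0,0,0,0,0,0,0,0,0,0,0,0,0,0,0,0,0,0,0,0,0,0], fingers=0, force=12)

```text
t: 16.7
tcp_pos: [0.4096, 0.3281, 0.203]
tool_rot: [3.141, -0.0, 0.097]
force: [0.0, -0.3, 0.6]
gripper_width: 0.338
finger_force: 11.3
```

29.7 mm is too wide, so this is the knob or the taper. I'll open and retry 4.5 mm lower, since the tray showed that the pads reach well above the grasp point.

Call:
send_rows(deltas=[0,0,0,0,0,0,0,0,0,0,0,0,0,0,0,0,0,0,0.002,0,0,0,0.0045,0,0,0,0.0045,0], fingers=60)

```text
t: 17.28
tcp_pos: [0.4094, 0.3281, 0.198]
tool_rot: [3.141, 0.001, 0.097]
force: [0.5, 0.5, -0.5]
gripper_width: 0.6
finger_force: 0.0
```

Call:
send_rows(deltas=[0,0,0,0,0,0,0,0,0,0,0,0,0,0,0,0,0,0,0,0,0,0,0,0,0,0,0,0,0,0,0,0,0,0,0,0,0,0,0,0], fingers=0)

```text
t: 18.12
tcp_pos: [0.4096, 0.3278, 0.1985]
tool_rot: [3.141, 0.0, 0.097]
force: [0.3, -2.1, 1.0]
gripper_width: 0.33
finger_force: 9.9
```

Run:
```python
from m import *
S=shot('scene');T=shot('top')
f=lambda im,x,y,w,h:cv2.resize(im[y:y+h,x:x+w],(400,400),interpolation=cv2.INTER_CUBIC)
cv2.imwrite('pics/c8.png',np.hstack([f(S['frame'],130,255,56,56),f(T['frame'],105,225,56,56)]))
```

```text
(no output)
```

View pics/c8.png

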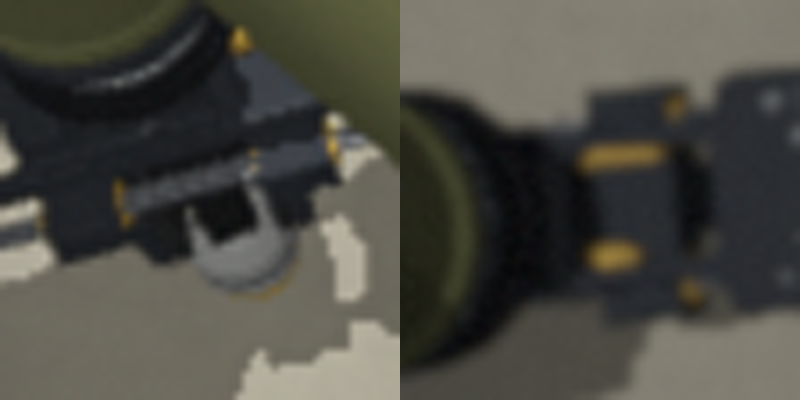

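The neck is seen between the fingers with gaps on both sides, so the tips are on the taper, or the pads are on the knob. Try in between.

Call:
send_rows(deltas=[0,0,0,0,0,0,0,0,0,0,0,0,0,0,-0.0025,0,0,0,-0.0025,0], fingers=45)

```text
t: 18.63
tcp_pos: [0.4096, 0.3287, 0.2013]
tool_rot: [-3.141, -0.001, 0.097]
force: [0.0, -0.7, -0.5]
gripper_width: 0.453
finger_force: 0.0
```

Call:
send_rows(deltas=[0,0,0,0,0,0,0,0,0,0,0,0,0,0,0,0,0,0,0,0,0,0,0,0,0,0,0,0], fingers=0)

```text
t: 19.22
tcp_pos: [0.4095, 0.3281, 0.2009]
tool_rot: [3.141, 0.0, 0.097]
force: [0.2, -0.2, -2.8]
gripper_width: 0.305
finger_force: 11.5
```

Call:
send_rows(deltas=[0,0,0,0,0,0,0,0,0,0,0,0,0,0,0,0,0,0,-0.003,0,0,0,-0.006,0,0,0,-0.006,0], fingers=60)

```text
t: 19.8
tcp_pos: [0.4098, 0.3283, 0.2077]
tool_rot: [-3.141, -0.001, 0.097]
force: [0.4, 0.4, -0.1]
gripper_width: 0.599
finger_force: 0.0
```

Call:
send_rows(deltas=[0,0,0,0,0,0,0,0,0,0,0,0,0,0,0,0,0,0,0,0,0,0,0,0,0,0,0,0,0,0,0,0], fingers=0)

```text
t: 20.47
tcp_pos: [0.4096, 0.3282, 0.207]
tool_rot: [3.142, 0.0, 0.097]
force: [0.1, 0.6, 0.6]
gripper_width: 0.364
finger_force: 11.9
```

Readings against height (32, 29.7, 26.8 with the stamp's weight taken, then 29) indicate that the pads bear under the knob and on the taper. At TCP z≈0.2009 the grip carries the stamp, so I'll grip there firmly and see.

Call:
send_rows(deltas=[0,0,0,0,0,0,0,0,0,0,0,0,0,0,0,0,0,0,0.003,0,0,0,0.006,0,0,0,0.0065,0,0,0,0.0065,0], fingers=60)

```text
t: 21.13
tcp_pos: [0.4095, 0.3281, 0.2001]
tool_rot: [3.141, 0.001, 0.097]
force: [0.2, -0.3, -0.2]
gripper_width: 0.601
finger_force: 0.0
```

Call:
send_rows(deltas=[0,0,0,0,0,0,0,0,0,0,0,0,0,0,0,0,0,0,0,0,0,0,0,0,0,0,0,0,0,0,0,0], fingers=0, force=20)

```text
t: 21.8
tcp_pos: [0.4095, 0.3281, 0.2004]
tool_rot: [3.141, 0.0, 0.097]
force: [-0.3, 0.2, -2.9]
gripper_width: 0.298
finger_force: 16.5
```

Call:
send_rows(deltas=[0,0,0,0,0,0,0,0,0,0,0,0,0,0,0,0], force=55)

```text
t: 22.13
tcp_pos: [0.4096, 0.3282, 0.2005]
tool_rot: [3.141, 0.0, 0.097]
force: [-0.0, 0.8, -2.0]
gripper_width: 0.283
finger_force: 45.6
```

Call:
send_rows(deltas=[0,0,0,0,0,0,0,0,0,0,0,0,0,0,0,0,0,0,0,0,0,0,0,0,0,0,0,0,0,0,0,0,0,0,0,0,0,0,0,0])

```text
t: 22.97
tcp_pos: [0.4096, 0.3282, 0.2005]
tool_rot: [3.142, -0.0, 0.097]
force: [0.5, 0.2, -1.9]
gripper_width: 0.286
finger_force: 45.6
```

Call:
send_rows(deltas=[0,0,0,0,0,0,0,0,0,0,0,0,0,0,0,0,0,0,-0.01,0,0,0,-0.04,0,0,0,-0.08,0,0,0,-0.12,0,0,0,-0.14,0,0,0,-0.14,0], fingers=100)

```text
t: 23.8
tcp_pos: [0.4107, 0.3288, 0.3457]
tool_rot: [-3.136, -0.008, 0.096]
force: [0.9, 0.6, -0.1]
gripper_width: 0.992
finger_force: 0.0
```

Run:
```python
from m import *
S=shot('scene','s9.png');T=shot('top')
f=lambda im,x,y,w,h,i:cv2.resize(im[y:y+h,x:x+w],(400,600),interpolation=i)
a=f(S['frame'],148,264,28,42,cv2.INTER_NEAREST); g=cv2.convertScaleAbs(a,alpha=1.0)
b=f(S['frame'],148,264,28,42,cv2.INTER_CUBIC); b=(255*(b/255.)**.4).astype(np.uint8)
cv2.imwrite('pics/c9.png',np.hstack([g,b]))
```

```text
(no output)
```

View pics/c9.png

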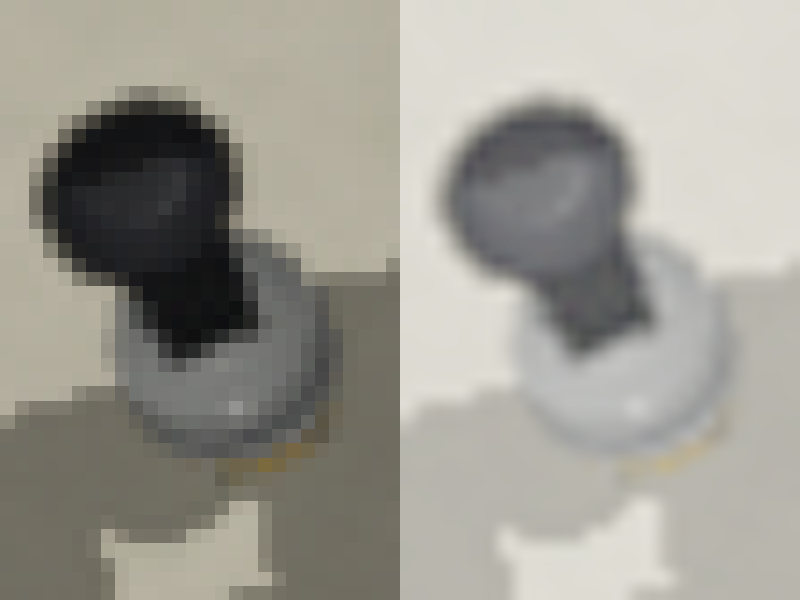

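The neck's base shows a corner at scene (160.5,288.9), with edges to (165.9,286.4) and (157.8,285.6). The neck is therefore turned relative to my grip.

```bash
python3 - <<'E'
from m import *
S=shot('scene')
P=[onz(S,*p,.037) for p in((157.8,285.6),(160.46,288.85),(165.85,286.4))]
print(np.round(P,4))
for a,b in((1,0),(1,2)):
    d=P[b]-P[a];print(np.linalg.norm(d),np.arctan2(d[1],d[0]))
print('diag mid',(P[0]+P[2])/2)
E
python3 d.py .41 .327 .34 .1
```

```text
[[0.4081 0.3352 0.037 ]
 [0.3981 0.3295 0.037 ]
 [0.4017 0.3162 0.037 ]]
0.01146008767555321 0.5136385034505069
0.013800138355942312 -1.3125256469345765
diag mid [0.40489021 0.32566356 0.037     ]
t 23.95 pose [0.4092 0.328  0.3405] [3.1414e+00 5.0000e-04 9.7000e-02] f [-1.1 -0.8  0.1] w 1.0012472671707333 0.0
delta [ 0.0007  0.0011  0.0005 -0.003 ] tips 0.1745
```

Call:
send_rows(deltas=[0,0,0.01,-0.08,0,0,0.03,-0.16,0,0,0.055,-0.24,0,0,0.08,-0.3,0,0,0.105,-0.3,0,0,0.122,-0.3,0,0,0.132,-0.3,0,0,0.137,-0.3,0,0,0.138,-0.3,0,0,0.138,-0.3])

```text
t: 24.78
tcp_pos: [0.4096, 0.3282, 0.2025]
tool_rot: [3.141, 0.0, 0.397]
force: [-0.3, 0.8, -0.3]
gripper_width: 1.0
finger_force: 0.0
```

Call:
send_rows(deltas=[0,0,0,0,0,0,0,0,0,0,0,0,0,0,0,0,0,0,0,0,0,0,0,0,0,0,0,0,0,0,0,0,0,0,0,0,0,0,0,0,0,0,0,0,0,0,0,0,0,0,0,0,0,0,0,0], fingers=0, force=12)

```text
t: 25.95
tcp_pos: [0.4096, 0.3282, 0.2025]
tool_rot: [3.142, -0.0, 0.397]
force: [0.7, 0.2, -0.1]
gripper_width: 0.332
finger_force: 11.3
```

Call:
send_rows(deltas=[0,0,0,0,0,0,0,0,0,0,0,0,0,0,0.003,0,0,0,0.003,0], fingers=50)

```text
t: 26.37
tcp_pos: [0.4095, 0.3281, 0.1991]
tool_rot: [3.141, 0.001, 0.397]
force: [0.2, -0.4, -0.1]
gripper_width: 0.498
finger_force: 0.0
```

Call:
send_rows(deltas=[0,0,0,0,0,0,0,0,0,0,0,0,0,0,0,0,0,0,0,0,0,0,0,0,0,0,0,0,0,0,0,0], fingers=0)

```text
t: 27.03
tcp_pos: [0.4095, 0.3283, 0.1995]
tool_rot: [-3.141, -0.0, 0.397]
force: [-0.7, -0.1, -0.1]
gripper_width: 0.311
finger_force: 9.5
```

Call:
send_rows(deltas=[0,0,0,0,0,0,0,0,0,0,0,0,0,0,0,0], force=40)

```text
t: 27.37
tcp_pos: [0.4095, 0.3282, 0.1995]
tool_rot: [-3.142, 0.0, 0.397]
force: [-0.1, 0.4, -0.7]
gripper_width: 0.29
finger_force: 31.8
```

Call:
send_rows(deltas=[0,0,0,0,0,0,0,0,0,0,0,0,0,0,-0.002,0,0,0,-0.002,0], fingers=50, force=15)

```text
t: 27.78
tcp_pos: [0.4097, 0.3281, 0.2017]
tool_rot: [3.141, -0.0, 0.397]
force: [-0.1, -0.7, -0.3]
gripper_width: 0.503
finger_force: 0.0
```

Call:
send_rows(deltas=[0,0,0,0,0,0,0,0,0,0,0,0,0,0,0,0,0,0,0,0,0,0,0,0,0,0,0,0,0,0,0,0], fingers=0)

```text
t: 28.45
tcp_pos: [0.4095, 0.3282, 0.2014]
tool_rot: [3.141, 0.0, 0.397]
force: [0.3, 0.3, -2.4]
gripper_width: 0.298
finger_force: 18.3
```

Call:
send_rows(deltas=[0,0,0,0,0,0,0,0,0,0,0,0,0,0,0,0,0,0,0,0,0,0,0,0], force=58)

```text
t: 28.95
tcp_pos: [0.4096, 0.3282, 0.2015]
tool_rot: [3.142, -0.0, 0.397]
force: [0.6, 0.2, -2.5]
gripper_width: 0.28
finger_force: 51.1
```

The grip holds at 24.6 mm and carries the stamp's weight. Lift, then check the stamp's tilt and the tray in one picture.

Call:
send_rows(deltas=[0,0,-0.003,0,0,0,-0.01,0,0,0,-0.02,0,0,0,-0.035,0,0,0,-0.05,0,0,0,-0.065,0,0,0,-0.08,0,0,0,-0.09,0,0,0,-0.096,0,0,0,-0.1,0,0,0,-0.1,0,0,0,-0.1,0])

```text
t: 29.95
tcp_pos: [0.4094, 0.3281, 0.3013]
tool_rot: [3.141, 0.001, 0.397]
force: [0.6, 0.7, -2.6]
gripper_width: 0.28
finger_force: 51.1
```

```bash
python3 d.py .43 .006 .35 .097
python3 - <<'E'
from m import *
S=shot('scene','s10.png');T=shot('top','t10.png')
a=cv2.resize(S['frame'][190:310,120:320],(800,480),interpolation=cv2.INTER_CUBIC)
b=cv2.resize(T['frame'][150:270,100:320],(220,120))
a[:120,580:]=b
cv2.imwrite('pics/c10.png',a)
E
```

```text
t 29.95 pose [0.4094 0.3281 0.3013] [3.1414e+00 5.0000e-04 3.9690e-01] f [ 0.6  0.7 -2.6] w 0.27980905850405874 51.13326708205932
delta [-0.1055  0.305  -0.0487  0.2999] tips 0.1353
```

View pics/c10.png

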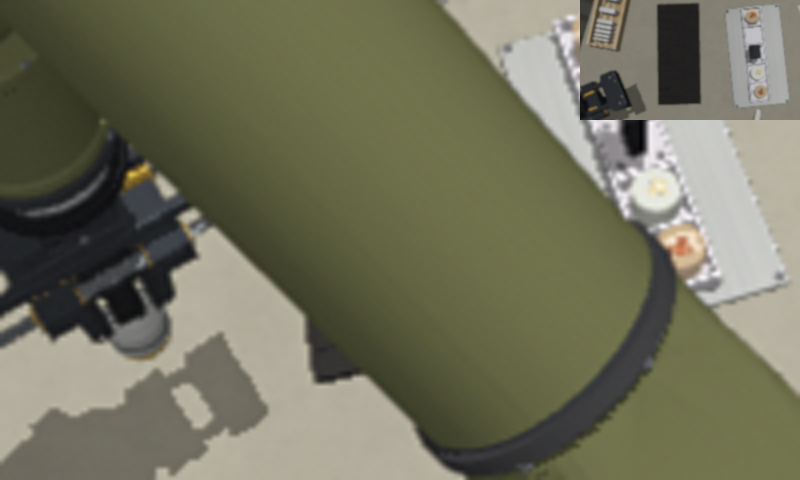

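The stamp is held and looks upright. The inset shows the tray unmoved on the block, with a clear top view. Now locate the mounts.

```bash
cat > mounts.py <<'E'
from m import *
import sys
T=shot('top'); f=T['frame']; old=cv2.imread('pics/t6.png')
print('diff',np.abs(f[150:262,240:312].astype(int)-old[150:262,240:312]).mean())
hsv=cv2.cvtColor(f,40).astype(int)
def cen(roi,cond):
    q=blob(T,roi,cond,3); r=cv2.boundingRect(q); m=cv2.moments(cv2.convexHull(q)); return np.array([m['m10']/m['m00'],m['m01']/m['m00']]),r
warm=lambda s:(s[...,1]>40)&(s[...,0]<30)
m1=cen((268,232,24,22),warm); m4=cen((259,154,22,22),warm)
m2=cen((267,212,22,22),lambda s:(s[...,1]>=14)&(s[...,2]>130))
hd=cen((267,192,18,20),lambda s:s[...,2]<70)
for n,c,z in(('m1',m1,.032),('m2',m2,.034),('m4',m4,.036),('head',hd,.078)):
    print(n,c[0].round(1),c[1],onz(T,*(c[0]),z).round(4))
print([ [int(v) for v in hsv[y,x]] for x,y in((278,222),(270,222),(270,215))])
E
python3 mounts.py
```

```text
diff 1.7682705026455026
m1 [280.7 241.2] (275, 236, 13, 12) [0.4342 0.0025 0.032 ]
m2 [278.1 222.1] (275, 219, 7, 7) [0.4778 0.0079 0.034 ]
m4 [271.9 165.9] (266, 159, 13, 15) [0.6071 0.0211 0.036 ]
head [273.9 201.9] (269, 196, 11, 13) [0.5201 0.0154 0.078 ]
[[23, 60, 183], [30, 2, 144], [135, 6, 162]]
```

Run:
```python
from m import *
S=shot('scene'); S['frame']=cv2.imread('pics/s6.png'); T=shot('top')
warm=lambda s:(s[...,1]>40)&(s[...,0]<30)
red=lambda s:((s[...,0]<12)|(s[...,0]>170))&(s[...,1]>110)
yel=lambda s:(s[...,1]>32)
def cen(c,roi,cond,k):
    q=blob(c,roi,cond,k); m=cv2.moments(cv2.convexHull(q)); r=cv2.boundingRect(q)
    return ((m['m10']/m['m00'],m['m01']/m['m00']) if m['m00'] else (r[0]+r[2]/2-.5,r[1]+r[3]/2-.5)),r
R={'m1':((278,244,26,20),(268,232,24,22),.032),'m2':((277,232,16,12),(270,214,16,16),.034),'m4':((260,190,20,18),(259,154,22,22),.036)}
for n,(a,b,z) in R.items():
    for nm,cond,k in(('mark',yel if n=='m2' else red,1),('warm',warm,3)):
        try:
            s,rs=cen(S,a,cond,k);t,rt=cen(T,b,cond,k)
            print(n,nm,rs,rt,'S',onz(S,*s,z)[:2].round(4),'T',onz(T,*t,z)[:2].round(4))
        except Exception as e: print(n,nm,'none')
```

```text
m1 mark (289, 249, 4, 5) (279, 239, 4, 5) S [ 0.4304 -0.0009] T [0.4338 0.003 ]
m1 warm (284, 246, 13, 14) (275, 236, 12, 12) S [0.4275 0.0008] T [0.434  0.0028]
m2 mark (282, 235, 5, 4) (276, 220, 5, 5) S [0.4748 0.005 ] T [0.4776 0.0077]
m2 warm none
m4 mark (268, 195, 4, 3) (271, 163, 4, 4) S [0.6075 0.0162] T [0.6104 0.0199]
m4 warm (264, 192, 11, 14) (266, 159, 13, 15) S [0.5994 0.019 ] T [0.6072 0.0209]
```

```bash
python3 d.py .4335 .002 .30 .097
python3 - <<'E'
from m import *
S=shot('scene'); p=np.array([.4095,.3282,0])-[.0027,.0037,0]
th=np.linspace(0,6.28,60)
for zf in(.100,.103):
    pts=np.array([proj(S,p+[.016*np.cos(a),.016*np.sin(a),zf]) for a in th]); b=np.array([proj(S,p+[.018*np.cos(a),.018*np.sin(a),zf+.008+h]) for a in th for h in(0,.022)])
    print('die bottom row',pts[:,1].max(),'body cols',b[:,0].min(),b[:,0].max(),'row',b[:,1].max())
f=S['frame'][262:285,140:172]; h=cv2.cvtColor(f,40).astype(int)
br=(h[...,0]>12)&(h[...,0]<24)&(h[...,1]>90); ys,xs=np.where(br); print('brass',ys+262,xs+140)
g=(h[...,1]<25)&(h[...,2]>80); 
for y in range(8,17): x=np.where(g[y])[0]; print(y+262,x.min()+140 if len(x) else 0,x.max()+140 if len(x) else 0,end=' ; ')
E
```

```text
t 30.2 pose [0.4094 0.3281 0.3009] [3.1411e+00 1.1000e-03 3.9690e-01] f [-0.3  0.6 -2. ] w 0.2728736947301593 51.13278373295543
delta [-0.1039  0.3101  0.0009  0.2999] tips 0.1349
die bottom row 280.4413275449122 body cols 145.07305791190691 163.2264999915432 row 279.7856548789157
die bottom row 279.8957284830327 body cols 144.73547775568815 162.93845167446298 row 279.2344326601757
brass [264 265 277 278 279] [140 140 160 159 157]
270 153 162 ; 271 148 162 ; 272 149 160 ; 273 149 159 ; 274 148 161 ; 275 148 160 ; 276 149 159 ; 277 149 158 ; 278 150 156 ;
```

Call:
send_rows(deltas=[-0.002,0.005,0,0.01,-0.006,0.018,0,0.03,-0.013,0.038,0,0.05,-0.021,0.062,0,0.07,-0.03,0.09,0,0.1,-0.04,0.12,0,0.13,-0.05,0.15,0,0.16,-0.06,0.18,0,0.19,-0.07,0.21,0,0.22,-0.08,0.24,0,0.24,-0.088,0.264,0,0.26,-0.095,0.284,0,0.28,-0.1,0.299,0,0.29,-0.103,0.307,0,0.3,-0.104,0.31,0,0.3,-0.104,0.31,0,0.3,-0.104,0.31,0,0.3,-0.104,0.31,0,0.3])

```text
t: 31.75
tcp_pos: [0.4334, 0.0032, 0.3015]
tool_rot: [-3.141, -0.0, 0.099]
force: [0.7, -0.1, -2.0]
gripper_width: 0.28
finger_force: 51.1
```

```bash
python3 d.py .4335 .002 .245 .097
python3 - <<'E'
from m import *
S=shot('scene','s11.png');T=shot('top','t11.png')
f=lambda im,x,y,w,h:cv2.resize(im[y:y+h,x:x+w],(400,500),interpolation=cv2.INTER_CUBIC)
cv2.imwrite('pics/c11.png',np.hstack([f(S['frame'],238,180,88,110),f(T['frame'],230,145,88,110)]))
E
```

```text
t 31.75 pose [0.4334 0.0032 0.3015] [-3.1409e+00 -1.0000e-04  9.9000e-02] f [ 0.7 -0.1 -2. ] w 0.28048734320579616 51.132869343646234
delta [-0.0001  0.0012  0.0565  0.002 ] tips 0.1355
```

View pics/c11.png

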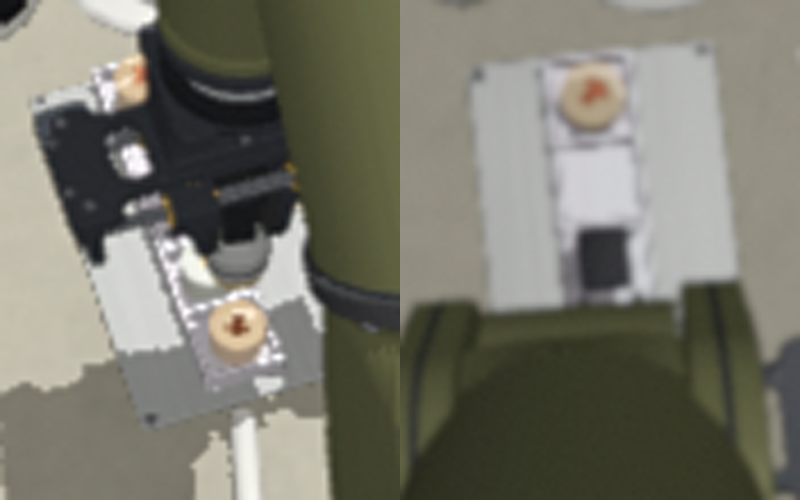

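The scene crop shows the stamp above mount 1, whose mark is central at crop (238,322). Lower to about 12 mm above it.

Call:
send_rows(deltas=[0,0.001,0.004,0,0,0.001,0.012,0,0,0.001,0.024,0,0,0.001,0.036,0,0,0.001,0.046,0,0,0.001,0.053,0,0,0.001,0.056,0,0,0.001,0.0565,0,0,0.001,0.0565,0])

```text
t: 32.6
tcp_pos: [0.4336, 0.0011, 0.2449]
tool_rot: [3.142, 0.0, 0.097]
force: [-0.1, -0.4, -3.1]
gripper_width: 0.282
finger_force: 51.1
```

```bash
python3 d.py .4335 .002 .228 .097
python3 - <<'E'
from m import *
S=shot('scene','s12.png')
h=cv2.cvtColor(S['frame'],40).astype(int)
for y in range(232,262):
    r=h[y,270:308]; g=np.where((r[:,1]<30)&(r[:,2]<165)&(r[:,2]>60))[0]+270; w=np.where((r[:,1]>60))[0]+270
    print(y,'grey',g.min() if len(g) else '-',g.max() if len(g) else '-','warm',w.min() if len(w) else '-',w.max() if len(w) else '-')
b=np.array([.4335,.002,0])-[.0027,.0037,0]
print(proj(S,b+[0,0,.044]),proj(S,b+[-.016,0,.044]),proj(S,b+[0,0,.032]),proj(S,b+[-.016,0,.032]),proj(S,b+[-.016,0,.01]))
E
```

```text
t 32.6 pose [0.4336 0.0011 0.2449] [3.1415e+00 2.0000e-04 9.6900e-02] f [-0.1 -0.4 -3.1] w 0.2818697041401392 51.132359754928984
delta [ 0.     -0.0009  0.0169 -0.0001] tips 0.0789
232 grey 294 302 warm - -
233 grey 291 305 warm - -
234 grey 287 297 warm - -
235 grey 273 294 warm 286 286
236 grey 270 290 warm 275 276
237 grey 271 273 warm 276 276
238 grey 272 274 warm 276 276
239 grey 270 275 warm 276 304
240 grey 270 302 warm 276 307
241 grey 270 303 warm 277 307
242 grey 270 303 warm 304 307
243 grey 273 303 warm 304 307
244 grey 274 303 warm 304 307
245 grey 275 303 warm 304 307
246 grey 275 303 warm 304 307
247 grey 275 303 warm 305 307
248 grey 275 303 warm 305 307
249 grey 276 303 warm 305 307
250 grey 276 303 warm 305 307
251 grey 277 303 warm 285 307
252 grey 277 303 warm 285 307
253 grey 277 303 warm 285 307
254 grey 272 303 warm 285 307
255 grey 270 304 warm 285 307
256 grey 270 304 warm 286 307
257 grey 270 304 warm 286 307
258 grey 270 304 warm 287 307
259 grey 270 304 warm 289 307
260 grey 270 304 warm 306 307
261 grey 270 304 warm 306 307
(np.float64(290.57208801770975), np.float64(248.8802562108068)) (np.float64(292.05467125674943), np.float64(254.39427602657406)) (np.float64(290.51947317151735), np.float64(251.12094646074223)) (np.float64(291.988835168242), np.float64(256.6035415413239)) (np.float64(291.87105068298985), np.float64(260.5560424772032))
```

Call:
send_rows(deltas=[0,-0.001,0.004,0,0,-0.001,0.008,0,0,-0.001,0.01,0,0,-0.001,0.012,0,0,-0.001,0.013,0,0,-0.001,0.013,0])

```text
t: 33.15
tcp_pos: [0.4334, 0.0021, 0.232]
tool_rot: [3.142, 0.0, 0.097]
force: [-0.9, 0.2, 2.0]
gripper_width: 0.279
finger_force: 51.8
```

Call:
send_rows(deltas=[0,0,0.001,0,0,0,0.002,0,0,0,0.002,0])

```text
t: 33.4
tcp_pos: [0.4334, 0.0021, 0.2301]
tool_rot: [3.142, -0.0, 0.097]
force: [-0.7, -0.2, 3.4]
gripper_width: 0.278
finger_force: 52.0
```

Spring compression is about 2.4 mm. Press 4 mm more, hold for over 1 s, and lift straight.

Call:
send_rows(deltas=[0,0,0.001,0,0,0,0.002,0,0,0,0.003,0,0,0,0.004,0,0,0,0.004,0,0,0,0.004,0,0,0,0.004,0,0,0,0.004,0])

```text
t: 34.07
tcp_pos: [0.4334, 0.0021, 0.2262]
tool_rot: [3.142, -0.0, 0.097]
force: [0.4, -0.2, 7.2]
gripper_width: 0.276
finger_force: 52.6
```

Call:
send_rows(deltas=[0,0,0.0006,0,0,0,0.0006,0,0,0,0.0006,0,0,0,0.0006,0,0,0,0.0006,0,0,0,0.0006,0,0,0,0.0006,0,0,0,0.0006,0,0,0,0.0006,0,0,0,0.0006,0,0,0,0.0006,0,0,0,0.0006,0,0,0,0.0006,0,0,0,0.0006,0,0,0,0.0006,0,0,0,0.0006,0])

```text
t: 35.4
tcp_pos: [0.4334, 0.0021, 0.2257]
tool_rot: [3.142, -0.0, 0.097]
force: [-1.2, 0.5, 8.0]
gripper_width: 0.28
finger_force: 52.6
```

Call:
send_rows(deltas=[0,0,-0.002,0,0,0,-0.004,0,0,0,-0.007,0,0,0,-0.01,0,0,0,-0.014,0,0,0,-0.02,0,0,0,-0.03,0,0,0,-0.04,0,0,0,-0.05,0,0,0,-0.055,0,0,0,-0.055,0,0,0,-0.055,0])

```text
t: 36.4
tcp_pos: [0.4335, 0.0021, 0.2806]
tool_rot: [3.142, -0.001, 0.097]
force: [-0.0, -0.0, -2.0]
gripper_width: 0.274
finger_force: 52.7
```

```bash
python3 d.py .4775 .007 .28 .097
```

```text
t 36.4 pose [0.4335 0.0021 0.2806] [ 3.1415e+00 -6.0000e-04  9.6900e-02] f [-0. -0. -2.] w 0.2735988999575517 52.70970902281988
delta [ 0.0443 -0.0006  0.0006 -0.0001] tips 0.1146
```

Call:
send_rows(deltas=[0.004,0,0,0,0.012,0,0,0,0.022,0,0,0,0.032,0,0,0,0.04,0,0,0,0.044,0,0,0,0.044,0,0,0,0.044,0,0,0])

```text
t: 37.07
tcp_pos: [0.4771, 0.0063, 0.2802]
tool_rot: [3.142, 0.001, 0.097]
force: [-1.3, -0.1, -2.8]
gripper_width: 0.276
finger_force: 52.7
```

```bash
python3 d.py .4775 .007 .234 .097
python3 - <<'E'
from m import *
S=shot('scene','s13.png');T=shot('top','t13.png')
red=lambda s:((s[...,0]<12)|(s[...,0]>170))&(s[...,1]>110)
R={'m1':((278,244,26,20),(268,232,24,22)),'m4':((260,190,20,18),(259,154,22,22))}
for f in('s6','s13'):
    c=dict(frame=cv2.imread(f'pics/{f}.png'))
    try: q=blob(c,R['m1'][0],red,1); print(f,cv2.minEnclosingCircle(q))
    except Exception: print(f,'-')
for f in('t10','t13'):
    c=dict(frame=cv2.imread(f'pics/{f}.png'))
    try: q=blob(c,R['m4'][1],red,1); print(f,cv2.minEnclosingCircle(q))
    except Exception: print(f,'-')
E
```

```text
t 37.07 pose [0.4771 0.0063 0.2802] [3.1415e+00 9.0000e-04 9.6800e-02] f [-1.3 -0.1 -2.8] w 0.2758445819849452 52.709102002172585
delta [ 0.0005 -0.0006  0.0462 -0.0002] tips 0.1142
s6 ((290.0454406738281, 251.13636779785156), 2.136958122253418)
s13 ((290.25, 251.75), 1.7678669691085815)
t10 ((272.29998779296875, 164.6999969482422), 1.838579535484314)
t13 ((272.29998779296875, 164.6999969482422), 1.838579535484314)
```

Call:
send_rows(deltas=[0,-0.0006,0.004,0,0,-0.0006,0.012,0,0,-0.0006,0.022,0,0,-0.0006,0.032,0,0,-0.0006,0.039,0,0,-0.0006,0.043,0,0,-0.0006,0.044,0,0,-0.0006,0.044,0,0,-0.0006,0.044,0])

```text
t: 37.92
tcp_pos: [0.4773, 0.0069, 0.2365]
tool_rot: [3.141, -0.0, 0.097]
force: [0.5, -0.3, -3.3]
gripper_width: 0.277
finger_force: 52.7
```

Call:
send_rows(deltas=[0,0,0.001,0,0,0,0.002,0,0,0,0.003,0,0,0,0.004,0,0,0,0.005,0,0,0,0.006,0,0,0,0.007,0,0,0,0.0077,0,0,0,0.0077,0,0,0,0.0077,0])

```text
t: 38.75
tcp_pos: [0.4774, 0.0069, 0.229]
tool_rot: [3.142, -0.001, 0.097]
force: [0.0, -1.2, 7.2]
gripper_width: 0.277
finger_force: 52.6
```

Call:
send_rows(deltas=[0,0,0.0007,0,0,0,0.0007,0,0,0,0.0007,0,0,0,0.0007,0,0,0,0.0007,0,0,0,0.0007,0,0,0,0.0007,0,0,0,0.0007,0,0,0,0.0007,0,0,0,0.0007,0,0,0,0.0007,0,0,0,0.0007,0,0,0,0.0007,0,0,0,0.0007,0,0,0,0.0007,0,0,0,0.0007,0])

```text
t: 40.08
tcp_pos: [0.4774, 0.0069, 0.2284]
tool_rot: [3.141, -0.001, 0.097]
force: [-0.7, -0.2, 6.7]
gripper_width: 0.279
finger_force: 52.6
```

Call:
send_rows(deltas=[0,0,-0.002,0,0,0,-0.004,0,0,0,-0.007,0,0,0,-0.01,0,0,0,-0.014,0,0,0,-0.02,0,0,0,-0.03,0,0,0,-0.045,0,0,0,-0.06,0,0,0,-0.072,0,0,0,-0.08,0,0,0,-0.08,0,0,0,-0.08,0])

```text
t: 41.17
tcp_pos: [0.4772, 0.0069, 0.3084]
tool_rot: [3.142, -0.001, 0.097]
force: [0.3, -0.3, -3.1]
gripper_width: 0.279
finger_force: 52.7
```

```bash
python3 d.py .610 .019 .305 .097;python3 - <<'E'
from m import *
T=shot('top','t14.png')
red=lambda s:((s[...,0]<12)|(s[...,0]>170))&(s[...,1]>110)
print(cv2.minEnclosingCircle(blob(T,(259,154,22,22),red,1)))
E
```

```text
t 41.17 pose [0.4772 0.0069 0.3084] [ 3.1415e+00 -9.0000e-04  9.6900e-02] f [ 0.3 -0.3 -3.1] w 0.2787610141155105 52.70990979362978
delta [ 1.334e-01  8.000e-04  3.400e-03 -1.000e-04] tips 0.1424
((272.29998779296875, 164.6999969482422), 1.838579535484314)
```

Call:
send_rows(deltas=[0.004,0,0,0,0.014,0,0,0,0.028,0,0,0,0.046,0,0,0,0.066,0,0,0,0.086,0,0,0,0.104,0,0,0,0.119,0.001,0,0,0.128,0.001,0,0,0.132,0.001,0,0,0.133,0.001,0,0,0.133,0.001,0,0,0.133,0.001,0,0])

```text
t: 42.3
tcp_pos: [0.6089, 0.0187, 0.3075]
tool_rot: [3.142, 0.002, 0.097]
force: [-0.8, -0.3, -3.5]
gripper_width: 0.277
finger_force: 52.7
```

```bash
python3 d.py .610 .019 .2385 .097
```

```text
t 42.3 pose [0.6089 0.0187 0.3075] [3.1415e+00 1.9000e-03 9.6800e-02] f [-0.8 -0.3 -3.5] w 0.27691119296570454 52.70894218885587
delta [ 0.0011 -0.0002  0.069  -0.0002] tips 0.1415
```

Call:
send_rows(deltas=[0.0005,0,0.004,0,0.0005,0,0.012,0,0.0005,0,0.024,0,0.0005,0,0.038,0,0.0005,0,0.052,0,0.0005,0,0.062,0,0.0005,0,0.067,0,0.0005,0,0.069,0,0.0005,0,0.069,0,0.0005,0,0.069,0])

```text
t: 43.13
tcp_pos: [0.6104, 0.0188, 0.2394]
tool_rot: [3.141, -0.001, 0.097]
force: [-0.0, 0.2, -2.2]
gripper_width: 0.281
finger_force: 52.7
```

Call:
send_rows(deltas=[0,0,0.001,0,0,0,0.002,0,0,0,0.003,0,0,0,0.004,0,0,0,0.005,0,0,0,0.006,0,0,0,0.007,0,0,0,0.008,0,0,0,0.008,0,0,0,0.008,0])

```text
t: 43.97
tcp_pos: [0.6104, 0.0188, 0.2315]
tool_rot: [3.141, -0.001, 0.097]
force: [-0.3, -0.4, 7.3]
gripper_width: 0.275
finger_force: 52.6
```

Call:
send_rows(deltas=[0,0,0.0007,0,0,0,0.0007,0,0,0,0.0007,0,0,0,0.0007,0,0,0,0.0007,0,0,0,0.0007,0,0,0,0.0007,0,0,0,0.0007,0,0,0,0.0007,0,0,0,0.0007,0,0,0,0.0007,0,0,0,0.0007,0,0,0,0.0007,0,0,0,0.0007,0,0,0,0.0007,0,0,0,0.0007,0])

```text
t: 45.3
tcp_pos: [0.6104, 0.0188, 0.231]
tool_rot: [3.142, -0.001, 0.097]
force: [-0.5, 0.6, 7.1]
gripper_width: 0.278
finger_force: 52.6
```

Call:
send_rows(deltas=[0,0,-0.002,0,0,0,-0.004,0,0,0,-0.007,0,0,0,-0.01,0,0,0,-0.014,0,0,0,-0.02,0,0,0,-0.03,0,0,0,-0.045,0,0,0,-0.06,0,0,0,-0.075,0,0,0,-0.085,0,0,0,-0.09,0,0,0,-0.09,0,0,0,-0.09,0])

```text
t: 46.47
tcp_pos: [0.61, 0.0189, 0.3202]
tool_rot: [3.142, 0.0, 0.097]
force: [-0.3, -0.1, -2.9]
gripper_width: 0.279
finger_force: 52.7
```

```bash
python3 d.py .4405 -.343 .30 .097
python3 - <<'E'
from m import *
T=shot('top','t15.png')
print(T['frame'].shape)
E
```

```text
t 46.47 pose [0.61   0.0189 0.3202] [3.1416e+00 3.0000e-04 9.6900e-02] f [-0.3 -0.1 -2.9] w 0.27867973210680025 52.709986390309496
delta [-2.037e-01  3.438e-01  2.020e-02 -1.000e-04] tips 0.1542
(420, 560, 3)
```

Call:
send_rows(deltas=[-0.003,0.005,0,0,-0.01,0.017,0,0,-0.021,0.036,0,0,-0.036,0.061,0,0,-0.053,0.09,0,0,-0.071,0.12,0,0,-0.089,0.15,0,0,-0.107,0.18,0,0,-0.125,0.21,0,0,-0.143,0.241,0,0,-0.16,0.27,0,0,-0.174,0.294,0,0,-0.186,0.314,0,0,-0.195,0.33,0,0,-0.201,0.339,0,0,-0.204,0.343,0,0,-0.204,0.343,0,0,-0.204,0.343,0,0])

```text
t: 48.02
tcp_pos: [0.4405, -0.3414, 0.3202]
tool_rot: [-3.14, -0.0, 0.098]
force: [-0.2, 0.6, -2.0]
gripper_width: 0.277
finger_force: 52.7
```

```bash
python3 d.py .4405 -.342 .215 .097;  python3 mounts.py
```

```text
t 48.02 pose [ 0.4405 -0.3414  0.3202] [-3.1405e+00 -2.0000e-04  9.7800e-02] f [-0.2  0.6 -2. ] w 0.2774272328341116 52.709322041482665
delta [-1.000e-04  6.000e-04  1.052e-01  8.000e-04] tips 0.1542
diff 3.8625165343915344
m1 [280.6 241.3] (275, 236, 13, 12) [0.4342 0.0026 0.032 ]
m2 [278.1 221.7] (275, 219, 7, 6) [0.4788 0.0079 0.034 ]
m4 [271.9 165.7] (266, 159, 13, 14) [0.6076 0.0211 0.036 ]
head [273.9 201.9] (269, 196, 11, 13) [0.5201 0.0154 0.078 ]
[[23, 59, 186], [60, 2, 147], [138, 8, 164]]
```

Tray is unmoved. Lower the stamp on the rest.

Call:
send_rows(deltas=[0,0,0.005,0,0,0,0.015,0,0,0,0.03,0,0,0,0.05,0,0,0,0.07,0,0,0,0.09,0,0,0,0.102,0,0,0,0.109,0,0,0,0.111,0,0,0,0.111,0,0,0,0.111,0])

```text
t: 48.98
tcp_pos: [0.4406, -0.3424, 0.21]
tool_rot: [3.141, -0.001, 0.097]
force: [0.3, 1.4, -2.9]
gripper_width: 0.281
finger_force: 52.7
```

Call:
send_rows(deltas=[0,0,0.001,0,0,0,0.0015,0,0,0,0.0015,0])

```text
t: 49.23
tcp_pos: [0.4404, -0.3424, 0.2084]
tool_rot: [3.141, -0.001, 0.097]
force: [0.3, -0.8, -2.2]
gripper_width: 0.276
finger_force: 52.7
```

Call:
send_rows(deltas=[0,0,0.0005,0,0,0,0.001,0,0,0,0.0013,0,0,0,0.0013,0])

```text
t: 49.57
tcp_pos: [0.4403, -0.3423, 0.2065]
tool_rot: [3.142, 0.0, 0.097]
force: [0.3, -0.2, -3.4]
gripper_width: 0.279
finger_force: 52.7
```

Call:
send_rows(deltas=[0,0,0.0005,0,0,0,0.001,0,0,0,0.001,0])

```text
t: 49.82
tcp_pos: [0.4403, -0.3423, 0.2058]
tool_rot: [3.141, -0.0, 0.097]
force: [-1.1, 1.7, 1.4]
gripper_width: 0.278
finger_force: 52.6
```

Contact made. Release gently.

Call:
send_rows(deltas=[0,0,0,0,0,0,0,0,0,0,0,0], force=5)

```text
t: 50.07
tcp_pos: [0.4403, -0.3422, 0.2057]
tool_rot: [3.141, -0.0, 0.097]
force: [-0.2, 0.5, 1.6]
gripper_width: 0.306
finger_force: 8.2
```

Call:
send_rows(deltas=[0,0,0,0,0,0,0,0,0,0,0,0,0,0,0,0,0,0,0,0,0,0,0,0,0,0,0,0,0,0,0,0], fingers=90)

```text
t: 50.73
tcp_pos: [0.4403, -0.3423, 0.2055]
tool_rot: [3.142, -0.0, 0.097]
force: [0.1, -0.3, -0.1]
gripper_width: 0.884
finger_force: 0.0
```

Call:
send_rows(deltas=[0,0,-0.01,0,0,0,-0.03,0,0,0,-0.06,0,0,0,-0.09,0,0,0,-0.115,0,0,0,-0.13,0,0,0,-0.135,0,0,0,-0.135,0,0,0,-0.135,0])

```text
t: 51.48
tcp_pos: [0.44, -0.3421, 0.3403]
tool_rot: [-3.141, 0.0, 0.097]
force: [0.3, 0.7, -0.4]
gripper_width: 0.899
finger_force: 0.0
```

```bash
python3 d.py .5178 .0133 .34 .097
python3 - <<'E'
from m import *
S=shot('scene','s16.png');T=shot('top','t16.png')
# tray ok? knob of stamp position near rest
for c,r,n in((T,(412,215,50,50),'T'),(S,(390,195,50,50),'S')):
    q=blob(c,r,lambda s:s[...,2]<45,3); print(n,cv2.boundingRect(q))
print('pred knob',proj(T,[.4405,-.342,.09]),proj(S,[.438,-.346,.09]))
E
python3 mounts.py
```

```text
t 51.48 pose [ 0.44   -0.3421  0.3403] [-3.1413e+00  5.0000e-04  9.6800e-02] f [ 0.3  0.7 -0.4] w 0.8994562391236776 0.0
delta [ 1.118e-01 -3.462e-01  3.000e-04 -2.000e-04] tips 0.1743
T (417, 222, 45, 41)
S (404, 231, 6, 7)
pred knob (np.float64(442.46107683822066), np.float64(237.07553278758178)) (np.float64(423.11067177503), np.float64(210.83161249813082))
diff 3.5379050925925926
m1 [280.7 241.2] (275, 236, 13, 12) [0.4342 0.0025 0.032 ]
m2 [278.1 221.7] (275, 219, 7, 6) [0.4788 0.0079 0.034 ]
m4 [271.9 165.7] (266, 159, 13, 14) [0.6076 0.0211 0.036 ]
head [273.9 201.9] (269, 196, 11, 13) [0.5202 0.0155 0.078 ]
[[24, 58, 185], [0, 2, 147], [135, 9, 164]]
```

Call:
send_rows(deltas=[0.004,-0.012,0,0,0.012,-0.036,0,0,0.114,-0.346,0,0,0.114,-0.346,0,0,0.114,-0.346,0,0,0.114,-0.346,0,0,0.114,-0.346,0,0,0.114,-0.346,0,0,0.114,-0.346,0,0,0.114,-0.346,0,0,0.114,-0.346,0,0,0.114,-0.346,0,0,0.114,-0.346,0,0,0.114,-0.346,0,0], fingers=75)

```text
t: 52.8
tcp_pos: [0.5198, 0.0117, 0.3402]
tool_rot: [3.14, 0.001, 0.094]
force: [1.2, 0.3, 0.3]
gripper_width: 0.75
finger_force: 0.0
```

```bash
python3 - <<'E'
from m import *
S=shot('scene','s17.png');T=shot('top','t17.png')
f=lambda im,x,y,w,h:cv2.resize(im[y:y+h,x:x+w],(400,400),interpolation=cv2.INTER_CUBIC)
cv2.imwrite('pics/c14.png',np.hstack([f(S['frame'],385,190,60,60),f(T['frame'],405,210,60,60)]))
q=blob(T,(425,215,35,45),lambda s:s[...,2]<30,3); print(cv2.boundingRect(q))
for n,c in(('T',T),('S',S)): 
  for k in(0,1):
    p=np.array([.4405,-.342,.09*k])-(np.array([.0027,.0037,0]) if n=='S' else 0); print(n,k,np.round(proj(c,p),1))
  x,y=(405,210) if n=='T' else (385,190)
  g=cv2.cvtColor(c['frame'],6)[y:y+60:2,x:x+60:1]
  if n=='S': print('\n'.join(''.join(' .:-=+*#%@'[int(v)//26] for v in r) for r in g))
E
python3 d.py .520 .0135 .192 .097
```

```text
(432, 235, 7, 6)
T 0 [427.1 237. ]
T 1 [442.5 237.1]
S 0 [414.6 229.1]
S 1 [423.  210.9]
-----+%@@@@@@@@@@@@@@@@%######################**************
.:=+%@@@@@@@@@@@@@@@@@@@@@####################**************
-+%@@@@@@@@@@@@@@@@@@@@@@@@@###################+++**********
@@@@@@@@@@@@@@@@@@@@@@@@@@@@@@#################*************
@@@@@@@@@@@@@@@@@@@@@@@@@@@@@@@@###############*************
@@@@@@@@@@@@@@@@@@@@@@@@@@@@@@@%################++**********
@@@@@@@@@@@@@@@@@@@@@@@@@@@@%###################************
@@@@@@@@@@@@@@@@@@@@@@@@@@######################************
@@@@@@@@@@@@@@@@@@@@@@@@@@@######++=---=*########++*********
@@@@@@@@@@@@@@@@@@@@@@@@@@@@%##*-........:-*#####***********
@@@@@@@@@@@@@@@@@@@@@@@@@@@@@%#=....:::::..:+####***********
@@@@@@@@@@@@@@@@@@@@@@@@@@@@@@@+:...:::::...=#####++********
@@@@@@@@@@@@@@@@@@@@@@@@@@@@@@@*:..........:+#####**********
@@@@@@@@@@@@@@@@@@@@@@@@@@%%##+:    .....-=*######*****++++*
@@@@@@@@@@@@@@@@@@@@@%%@@@@%#=:        :*##########+++++++**
@@@@@@@@@@@@@@@%###%@@#=-:-==-.       -############*++*+++**
@@@@@@@@@@%#######@@*-:::-====-.   
[... 283 characters left out ...]
####*%#=:....:-======-:::::+%@##########+******
##################+**+-:...........::::+%@%##########*******
###################+=+++=-:........:=+%@@%############++****
######################++*%@@@@@@@@@@@@%###############++****
##########################++*******+*#################******
#######################################################++***
#######################################################++***
#######################################################*****
########################################################****
t 52.9 pose [0.52   0.0114 0.3404] [3.1407e+00 7.0000e-04 9.3700e-02] f [-0.6  0.2 -0.8] w 0.749993748563041 0.0
delta [ 0.0002 -0.002   0.1484 -0.0033] tips 0.1744
```

Stamp stands upright, centred on the rest, with the knob at scene (422,211) as predicted. Now fetch the tray.

Call:
send_rows(deltas=[0,-0.002,0.03,-0.003,0,-0.002,0.06,-0.003,0,-0.002,0.09,-0.003,0,-0.002,0.115,-0.003,0,-0.002,0.135,-0.003,0,-0.002,0.145,-0.003,0,-0.002,0.1485,-0.003,0,-0.002,0.149,-0.003,0,-0.002,0.149,-0.003])

```text
t: 53.65
tcp_pos: [0.5205, 0.0147, 0.1923]
tool_rot: [3.141, -0.001, 0.099]
force: [0.1, -0.2, 0.9]
gripper_width: 0.75
finger_force: 0.0
```

Call:
send_rows(deltas=[0,0,0,0,0,0,0,0,0,0,0,0,0,0,0,0,0,0,0,0,0,0,0,0,0,0,0,0,0,0,0,0,0,0,0,0,0,0,0,0,0,0,0,0,0,0,0,0], fingers=0, force=20)

```text
t: 54.65
tcp_pos: [0.5199, 0.0151, 0.1912]
tool_rot: [3.142, 0.001, 0.1]
force: [0.1, 0.4, -6.5]
gripper_width: 0.157
finger_force: 20.9
```

Call:
send_rows(deltas=[0,0,0,0,0,0,0,0,0,0,0,0,0,0,-0.002,0,0,0,-0.006,0,0,0,-0.012,0,0,0,-0.02,0,0,0,-0.028,0,0,0,-0.035,0,0,0,-0.04,0,0,0,-0.043,0,0,0,-0.044,0,0,0,-0.044,0], force=56)

```text
t: 55.73
tcp_pos: [0.5201, 0.0151, 0.2358]
tool_rot: [3.142, -0.0, 0.1]
force: [1.0, -1.2, -6.7]
gripper_width: 0.151
finger_force: 56.7
```

```bash
python3 d.py .5238 .1968 .235 .019
```

```text
t 55.73 pose [0.5201 0.0151 0.2358] [ 3.1415e+00 -4.0000e-04  9.9800e-02] f [ 1.  -1.2 -6.7] w 0.15109088125121356 56.71296576038003
delta [ 0.0217 -0.1804  0.0008  0.0808] tips 0.0698
```

Call:
send_rows(deltas=[0.0003,-0.003,0,0.001,0.001,-0.009,0,0.004,0.002,-0.019,0,0.009,0.004,-0.032,0,0.014,0.006,-0.048,0,0.021,0.008,-0.065,0,0.029,0.01,-0.082,0,0.037,0.012,-0.099,0,0.044,0.014,-0.116,0,0.052,0.016,-0.133,0,0.06,0.018,-0.149,0,0.067,0.02,-0.163,0,0.073,0.021,-0.173,0,0.078,0.0215,-0.179,0,0.081,0.0217,-0.1804,0,0.081,0.0217,-0.1804,0,0.081,0.0217,-0.1804,0,0.081])

```text
t: 57.15
tcp_pos: [0.5237, 0.1957, 0.2354]
tool_rot: [3.14, 0.0, 0.018]
force: [-0.3, -0.7, -6.4]
gripper_width: 0.155
finger_force: 56.7
```

```bash
python3 d.py .5238 .1968 .1965 .019
```

```text
t 57.15 pose [0.5237 0.1957 0.2354] [3.1403e+00 4.0000e-04 1.7600e-02] f [-0.3 -0.7 -6.4] w 0.15498225278125496 56.708945017308
delta [ 0.0001 -0.0011  0.0389 -0.0014] tips 0.0694
```

Call:
send_rows(deltas=[0,-0.0005,0.003,0,0,-0.0005,0.009,0,0,-0.0005,0.016,0,0,-0.0005,0.023,0,0,-0.0005,0.03,0,0,-0.0005,0.035,0,0,-0.0005,0.037,0,0,-0.0005,0.038,0,0,-0.0005,0.039,0,0,-0.0005,0.0395,0,0,-0.0005,0.0395,0])

```text
t: 58.07
tcp_pos: [0.5238, 0.1973, 0.1962]
tool_rot: [-3.142, -0.0, 0.019]
force: [0.5, 0.2, -5.4]
gripper_width: 0.154
finger_force: 56.7
```

Call:
send_rows(deltas=[0,0,0.0005,0,0,0,0.001,0,0,0,0.001,0])

```text
t: 58.32
tcp_pos: [0.5237, 0.1973, 0.1951]
tool_rot: [-3.142, -0.0, 0.019]
force: [-0.4, 0.1, -6.4]
gripper_width: 0.155
finger_force: 56.7
```

Call:
send_rows(deltas=[0,0,0.0005,0,0,0,0.001,0,0,0,0.001,0])

```text
t: 58.57
tcp_pos: [0.5238, 0.1973, 0.1943]
tool_rot: [-3.142, -0.0, 0.019]
force: [-0.9, -0.7, -2.9]
gripper_width: 0.154
finger_force: 57.5
```

Call:
send_rows(deltas=[0,0,0.0005,0,0,0,0.0005,0])

```text
t: 58.73
tcp_pos: [0.5238, 0.1973, 0.1942]
tool_rot: [-3.141, -0.0, 0.019]
force: [-1.3, -0.4, 4.2]
gripper_width: 0.157
finger_force: 56.9
```

Call:
send_rows(deltas=[0,0,0,0,0,0,0,0,0,0,0,0], force=10)

```text
t: 58.98
tcp_pos: [0.5238, 0.1973, 0.1942]
tool_rot: [-3.141, -0.001, 0.019]
force: [-2.9, -0.5, 6.5]
gripper_width: 0.159
finger_force: 10.0
```

Call:
send_rows(deltas=[0,0,0,0,0,0,0,0,0,0,0,0,0,0,0,0,0,0,0,0,0,0,0,0,0,0,0,0], fingers=75)

```text
t: 59.57
tcp_pos: [0.5237, 0.1972, 0.1934]
tool_rot: [3.141, 0.0, 0.019]
force: [0.2, -0.4, 0.3]
gripper_width: 0.663
finger_force: 0.0
```

Call:
send_rows(deltas=[0,0,-0.01,0,0,0,-0.03,0,0,0,-0.06,0,0,0,-0.09,0,0,0,-0.12,0,0,0,-0.14,0,0,0,-0.15,0,0,0,-0.15,0])

```text
t: 60.23
tcp_pos: [0.5243, 0.1974, 0.346]
tool_rot: [-3.14, -0.005, 0.019]
force: [0.1, -0.1, -1.6]
gripper_width: 0.747
finger_force: 0.0
```

Call:
send_rows(deltas=[-0.02,0.03,-0.01,0,-0.04,0.06,-0.02,0,-0.2,0.6,-0.06,0,-0.2,0.6,-0.06,0,-0.2,0.6,-0.06,0,-0.2,0.6,-0.06,0,-0.2,0.6,-0.06,0,-0.2,0.6,-0.06,0,-0.2,0.6,-0.06,0,-0.2,0.6,-0.06,0,-0.2,0.6,-0.06,0,-0.2,0.6,-0.06,0,-0.2,0.6,-0.06,0,-0.2,0.6,-0.06,0,-0.2,0.6,-0.06,0,-0.2,0.6,-0.06,0,-0.2,0.6,-0.06,0,-0.2,0.6,-0.06,0,-0.2,0.6,-0.06,0,-0.2,0.6,-0.06,0])

```text
t: 61.9
tcp_pos: [0.3357, -0.4047, 0.4027]
tool_rot: [-3.139, 0.001, 0.022]
force: [0.7, 0.7, -0.4]
gripper_width: 0.748
finger_force: 0.0
```

```bash
python3 d.py .5238 .197 .3 .019
python3 - <<'E'
from m import *
S=shot('scene','s20.png');T=shot('top','t20.png')
f=lambda im,x,y,w,h:cv2.resize(im[y:y+h,x:x+w],(400,600),interpolation=cv2.INTER_CUBIC)
cv2.imwrite('pics/c20.png',np.hstack([f(S['frame'],180,192,64,96),f(T['frame'],160,145,76,114)]))
E
```

```text
t 61.9 pose [ 0.3357 -0.4047  0.4027] [-3.1391e+00  9.0000e-04  2.1500e-02] f [ 0.7  0.7 -0.4] w 0.7477560365621264 0.0
delta [ 0.201  -0.5975  0.1027  0.0025] tips 0.2367
```

View pics/c20.png

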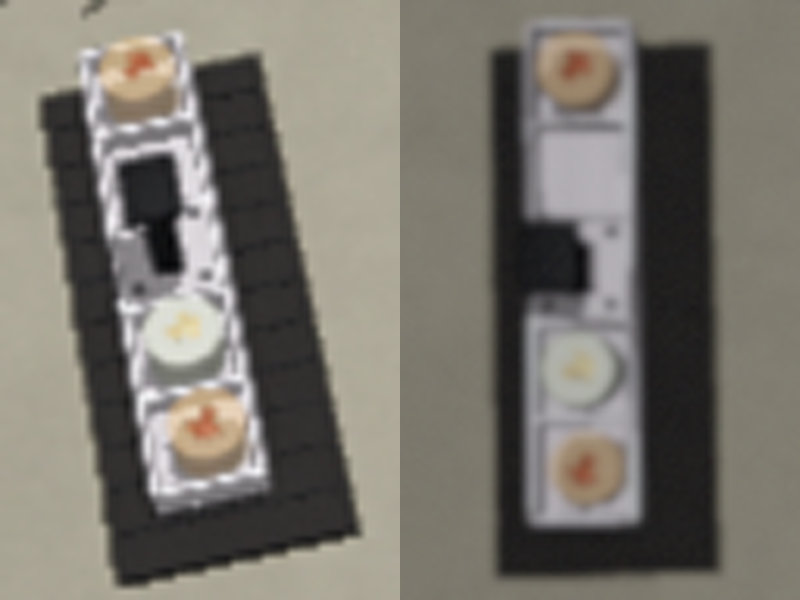

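The tray is now about 2 cm left and forward of the mat's middle. It was knocked after release, and the far end overhangs. All mounts are still in their pockets. Measure and bring it back.

```bash
cat > q.py <<'E'
from m import *
def quad(c,ps,z,o,s,x0):
    C=np.array([onz(c,(p[0]-x0)/s+o[0],p[1]/s+o[1],z) for p in ps]);d=C[:2].mean(0)-C[2:].mean(0)
    return (C.mean(0)*1000).round(1)[:2],np.round([np.linalg.norm(d)*1000,np.arctan2(d[1],d[0])],3),np.linalg.norm(C[0]-C[1])
S=shot('scene');T=shot('top')
a=((160,145),5.263,400)
print('T tray',quad(T,[(522,20),(632,18),(527,525),(643,525)],.026,*a),'mat',quad(T,[(492,48),(710,42),(498,575),(718,570)],.009,*a))
a=((180,192),6.25,0)
print('S tray',quad(S,[(80,52),(183,35),(150,493),(270,472)],.026,*a),'mat',quad(S,[(40,98),(260,55),(117,585),(360,535)],.009,*a))
def mk(c,roi,cond):
    q=blob(c,roi,cond,1); return cv2.minEnclosingCircle(q)[0]
red=lambda s:((s[...,0]<12)|(s[...,0]>170))&(s[...,1]>110)
print('m1',onz(T,*mk(T,(183,226,24,18),red),.035).round(4),'m4',onz(T,*mk(T,(182,150,24,18),red),.039).round(4))
E
python3 q.py
```

```text
T tray (array([539.9, 201.7]), array([2.2402e+02, 2.3000e-02]), np.float64(0.04897024474110429)) mat (array([525.2, 195.2]), array([2.37396e+02, 1.90000e-02]), np.float64(0.09881927313083247))
S tray (array([536.8, 198.5]), array([2.1934e+02, 1.5000e-02]), np.float64(0.04555491939095088)) mat (array([519.1, 193.3]), array([2.39841e+02, 1.60000e-02]), np.float64(0.09861526400425308))
m1 [0.4526 0.1986 0.035 ] m4 [0.6288 0.2028 0.039 ]
```

```bash
python3 d.py .5395 .2015 .345 .02
```

```text
t 62.1 pose [ 0.3356 -0.4054  0.4035] [-3.1411 -0.      0.0208] f [-0.5 -0.3 -0.9] w 0.75348474033256 0.0
delta [ 0.2165 -0.6025  0.0585  0.0008] tips 0.2375
```

Call:
send_rows(deltas=[0.01,-0.015,0,0,0.03,-0.045,0,0,0.2165,-0.6025,0.0585,0,0.2165,-0.6025,0.0585,0,0.2165,-0.6025,0.0585,0,0.2165,-0.6025,0.0585,0,0.2165,-0.6025,0.0585,0,0.2165,-0.6025,0.0585,0,0.2165,-0.6025,0.0585,0,0.2165,-0.6025,0.0585,0,0.2165,-0.6025,0.0585,0,0.2165,-0.6025,0.0585,0,0.2165,-0.6025,0.0585,0,0.2165,-0.6025,0.0585,0,0.2165,-0.6025,0.0585,0,0.2165,-0.6025,0.0585,0,0.2165,-0.6025,0.0585,0,0.2165,-0.6025,0.0585,0,0.2165,-0.6025,0.0585,0,0.2165,-0.6025,0.0585,0])

```text
t: 63.77
tcp_pos: [0.5398, 0.198, 0.3451]
tool_rot: [3.14, 0.001, 0.016]
force: [-0.3, -1.3, 0.3]
gripper_width: 0.75
finger_force: 0.0
```

```bash
python3 d.py .5395 .2015 .195 .02
```

```text
t 63.77 pose [0.5398 0.198  0.3451] [3.1397e+00 7.0000e-04 1.6500e-02] f [-0.3 -1.3  0.3] w 0.749623599958815 0.0
delta [-0.0003 -0.0035  0.1501 -0.0035] tips 0.1791
```

Call:
send_rows(deltas=[0,-0.0005,0.03,0,0,-0.0005,0.06,0,0,-0.0005,0.09,0,0,-0.0005,0.115,0,0,-0.0005,0.135,0,0,-0.0005,0.146,0,0,-0.0005,0.15,0,0,-0.0005,0.15,0,0,-0.0005,0.15,0])

```text
t: 64.52
tcp_pos: [0.5407, 0.2, 0.1961]
tool_rot: [-3.141, -0.002, 0.018]
force: [-0.5, -0.5, -0.2]
gripper_width: 0.749
finger_force: 0.0
```

Call:
send_rows(deltas=[0,0,0,0,0,0,0,0,0,0,0,0,0,0,0,0,0,0,0,0,0,0,0,0,0,0,0,0,0,0,0,0,0,0,0,0,0,0,0,0,0,0,0,0,0,0,0,0], fingers=0, force=20)

```text
t: 65.52
tcp_pos: [0.54, 0.2004, 0.1946]
tool_rot: [3.141, 0.001, 0.019]
force: [0.2, -0.3, -6.5]
gripper_width: 0.158
finger_force: 21.8
```

Call:
send_rows(deltas=[0,0,0,0,0,0,0,0,0,0,0,0,0,0,-0.002,0,0,0,-0.006,0,0,0,-0.011,0,0,0,-0.014,0,-0.001,0,-0.015,0,-0.004,0.001,-0.015,0,-0.008,0.002,-0.015,0,-0.012,0.0035,-0.015,0,-0.015,0.0045,-0.015,0,-0.0165,0.0047,-0.015,0,-0.0165,0.0047,-0.015,0,-0.0165,0.0047,-0.015,0], force=56)

```text
t: 66.77
tcp_pos: [0.5238, 0.1956, 0.21]
tool_rot: [3.142, -0.0, 0.019]
force: [-0.2, 0.7, -6.3]
gripper_width: 0.156
finger_force: 57.0
```

Call:
send_rows(deltas=[0,0,0.002,0,0,0,0.005,0,0,0,0.009,0,0,0,0.012,0,0,0,0.0135,0,0,0,0.0145,0,0,0,0.015,0,0,0,0.015,0])

```text
t: 67.43
tcp_pos: [0.5238, 0.1956, 0.1949]
tool_rot: [3.141, 0.0, 0.019]
force: [-0.6, 0.3, -6.1]
gripper_width: 0.156
finger_force: 57.0
```

Call:
send_rows(deltas=[0,0,0.0005,0,0,0,0.001,0,0,0,0.001,0])

```text
t: 67.68
tcp_pos: [0.5239, 0.1956, 0.1943]
tool_rot: [-3.141, -0.0, 0.019]
force: [-0.0, -0.8, -4.2]
gripper_width: 0.159
finger_force: 58.3
```

Call:
send_rows(deltas=[0,0,0,0,0,0,0,0,0,0,0,0], force=10)

```text
t: 67.93
tcp_pos: [0.5239, 0.1956, 0.1943]
tool_rot: [-3.141, -0.001, 0.019]
force: [1.2, -0.4, -1.1]
gripper_width: 0.159
finger_force: 14.4
```

Call:
send_rows(deltas=[0,0,0,0,0,0,0,0,0,0,0,0,0,0,0,0,0,0,0,0,0,0,0,0,0,0,0,0,0,0,0,0,0,0,0,0], fingers=90)

```text
t: 68.68
tcp_pos: [0.5238, 0.1956, 0.194]
tool_rot: [3.142, -0.0, 0.019]
force: [0.3, -1.4, 0.9]
gripper_width: 0.818
finger_force: 0.0
```

Call:
send_rows(deltas=[0,0,-0.01,0,0,0,-0.03,0,0,0,-0.06,0,0,0,-0.09,0,0,0,-0.12,0,0,0,-0.14,0,0,0,-0.15,0,0,0,-0.15,0])

```text
t: 69.35
tcp_pos: [0.5243, 0.1957, 0.3466]
tool_rot: [-3.14, -0.005, 0.019]
force: [0.3, -0.5, 0.3]
gripper_width: 0.902
finger_force: 0.0
```

Call:
send_rows(deltas=[-0.02,0.03,-0.01,0,-0.04,0.06,-0.02,0,-0.2,0.6,-0.06,0,-0.2,0.6,-0.06,0,-0.2,0.6,-0.06,0,-0.2,0.6,-0.06,0,-0.2,0.6,-0.06,0,-0.2,0.6,-0.06,0,-0.2,0.6,-0.06,0,-0.2,0.6,-0.06,0,-0.2,0.6,-0.06,0,-0.2,0.6,-0.06,0,-0.2,0.6,-0.06,0,-0.2,0.6,-0.06,0,-0.2,0.6,-0.06,0,-0.2,0.6,-0.06,0,-0.2,0.6,-0.06,0,-0.2,0.6,-0.06,0,-0.2,0.6,-0.06,0])

```text
t: 70.93
tcp_pos: [0.3353, -0.4069, 0.4028]
tool_rot: [-3.139, 0.001, 0.02]
force: [0.2, 0.4, 0.0]
gripper_width: 0.899
finger_force: 0.0
```

```bash
python3 - <<'E'
from m import *
S=shot('scene','s21.png');T=shot('top','t21.png')
b=lambda s:(s[...,2]>100)&(s[...,1]<30)   # tray metal on dark mat
red=lambda s:((s[...,0]<12)|(s[...,0]>170))&(s[...,1]>110)
def bright(c,roi,z):
    x,y,w,h=roi; g=cv2.cvtColor(c['frame'][y:y+h,x:x+w],6); return g
for f in('t20','t21'):
    c=dict(T); c['frame']=cv2.imread(f'pics/{f}.png')
    o=[]
    for r,z in(((183,222,24,26),.035),((180,148,26,26),.039)):
        q=blob(c,r,red,1); p=cv2.minEnclosingCircle(q)[0]; o.append(onz(c,*p,z)[:2])
    o=np.array(o); print(f,'m1,m4',o.round(4).tolist(),'ctr',o.mean(0).round(4),'yaw',np.arctan2(*(o[1]-o[0])[::-1]).round(3))
    for z in (.009,): print('mat',rect(c,(170,145,58,115),lambda s:(s[...,2]<75),z,1))
g=cv2.cvtColor(T['frame'],6)[148:256:2,172:228]
print('\n'.join(''.join(' .:-=+*#%@'[int(v)//26] for v in r) for r in g))
E
python3 d.py .5 0 .4 0
```

```text
t20 m1,m4 [[0.4526, 0.1986], [0.6288, 0.2028]] ctr [0.5407 0.2007] yaw 0.024
mat [525.4 196.5 237.9  98.9   1.3]
t21 m1,m4 [[0.4366, 0.1917], [0.613, 0.1953]] ctr [0.5248 0.1935] yaw 0.02
mat [525.3 196.5 237.9  98.9   1.3]
========================================================
========================================================
========================================-=-=============
=====--::::::::::::::::::::::::::::...........:-========
=====:.......:=++++++++++++++======:..........:-========
====-:.......:=+====++++++++++++++=-..........:-========
====-:.......:=+=++**************+=-:.........:-========
=====:.......:=+=++**+=====++++++++-:..........-========
=====:.......:-==++++==--===++===++-:..........-========
=====:.......:-===+++======+++=====-:..........-========
====-:.......:-====++++++++++==-=++=:..........-========
====-:.......:-=======++++===--=+++=:..........-========
====-:.......:-==++++===-----=+****=:..........-========
=====:.......:-==++**++===+++******=:..........-========
=====-.......:-====+============+++=:..........-========
=====-........-==+***
[... 1674 characters left out ...]
......-=======
=====-:.......:=+++**++++===++++==++=:..........-=======
=====-:.......:=+++++++==--==+++==++=:..........-=======
=====-:.......:=+=++++==---==+++==++=:..........-=======
======:.......:=+=+*++++====++++=+++=:..........-=======
=====-:.......:=+=+***++++++++++****=:..........:=======
======:.......:=+=+******++++*******=:..........:=======
=====-:.......:=+++*******+++++++**+=:..........:-======
======:.........::::::::::::::::::::............:=======
======-:::::::::::::::::::------------==================
t 71.03 pose [ 0.3358 -0.4064  0.4033] [-3.1393e+00  7.0000e-04  2.1700e-02] f [-0.4  0.5 -0.1] w 0.9008218391313471 0.0
delta [ 0.173  -0.4027  0.0033  0.0217] tips 0.2373
```

```bash
python3 -c "
from plant import bot
print(bot.sign_off())"
```

```text
the job is handed in; nothing more can be done
None
```

The job is handed in at about 71 s: the three specimens present (pockets 1, 2 and 4; pocket 3 was empty) were each stamped near to far and held over a second; the spring went about 80% in by measured force. The stamp was seen upright on its rest afterwards. The tray lies along the mat, the same way round, within about 2 mm of its middle with its specimens in their pockets, after I re-placed it when it turned up about 16 mm off following the first release; the stamp had to be gripped on its knob underside and taper, because the pads never closed onto the neck flats.

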